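# Raise the telescoping stand one hole and hang the sample pail on it

### The job

Press the snap button on the telescoping stand, slide its outer tube up to the next hole (one hole, no further) and let the button pop out through it again. Then hang the little steel pail by its bail on the stand's hook so that it hangs freely, clear of the bench, and let go. Do not shove or knock over the other things on the bench.

Things in the scene. Friction and masses are not known exactly. Their poses are not given: they have to be found in the camera images.
- stand: telescoping stand, fixed to the bench: black steel foot plate 80x80x12 mm, a square steel inner tube (20 mm) rising from it and a square aluminium outer tube (26x26 mm, 136 mm long, black end cap) that slides on it. Origin: centre of the foot's underside, on the bench top. Own z up (tube axis); the hook sticks out toward its own -x; the snap button is on the tube's own +y face, the opposite -y face is plain. Its place and yaw vary
- sleeve (a joint): height of the outer tube over its start, m; grows upward. 0: the button stands out of the top one of its three holes (start). The holes are 40 mm apart, so 0.040 is the next hole and 0.080 the last. It has about 1 mm of play in a hole and about 4 N of sliding friction, so it stays where it is left. With the button out it is locked both ways
- snap (a joint): snap button travel, m: 0 = out, standing 5 mm proud of the tube face; 0.005 = flush with it. The spring pushes with about 2.4 N when out, 4.4 N flush. The button is carried by the fixed inner tube and does not rise with the outer tube. Once flush (for instance squeezed between two finger pads across the tube's y faces) a pull of 10 to 15 N along the tube makes its round tip slip under the tube wall; it then stays in (about 0.007) by itself and springs out at the next hole
- button_tip (a point): centre of the tip of the brass snap button, a round-ended pin 8 mm in diameter; 156 mm above the bench, 18 mm from the tube axis when out
- next_hole (a point): centre of the mouth of the next hole (10 mm wide, second from the top), on the outer tube's +y face; it rises with the outer tube and meets the button when that is 40 mm up
- tube_top (a point): centre of the top of the outer tube's cap, 189 mm above the bench at the start (33 mm above the button). Rises with the outer tube. Axes as the stand's
- hook_saddle (a point): where the bail is to rest: the top of the hook's lowest part, 80 mm from the tube axis toward the stand's own -x and 110 mm above the bench at the start (150 mm after raising by one hole). Axes as the stand's. The hook is an 8 mm steel rod in the stand's own x-z plane: a low part 16 mm long round this point, from there a gentle rise to the tube, and outward an upturned tip whose top is 14 mm above this point and which ends 23 mm farther out. Rises with the outer tube
- pail: small steel pail, loose, 120 g: 56 mm wide at the rim, 50 mm high, with a stiff upright wire bail in its own y-z plane (6 mm wire, 70 mm wide) whose straight top bar runs along its own y, and an orange grip tab on top of the bar. Origin: centre of the underside. 150 mm high in all. It may stand in any of three places among other things, at any yaw within about a quarter turn
- bail_mid (a point): middle of the underside of the bail's top bar, 112 mm above the pail's underside; 62 mm of free height from here down to the rim. The bar is straight for 24 mm either side
- grip_tab (a point): point inside the orange tab, 134 mm above the pail's underside. The tab is 12 mm (pail's x) by 20 mm (pail's y) and reaches from the bar (118 mm) up to 150 mm. Gripped across its 20 mm, the fingers stay on either side of the hook
- microscope: large fixed microscope with black eyepieces standing between the stand (left) and the pail (right): it fills x 0.476 to 0.84 and y -0.175 to 0.167 of the bench up to 483 mm, so go round in front of it. Origin on the bench under it
- jar_1: bystander: clear jar with red lid, 65 mm wide, 99 mm high; leave standing. Origin under its centre
- erlenmeyer_100: bystander: small conical flask with pink contents, 64 mm wide, 106 mm high; leave standing. Origin under its centre
- petri_dish: bystander: petri dish, 59 mm wide, 13 mm high. Origin under its centre
- timer: bystander: flat timer, 62x62x18 mm. Origin under its centre
- dropper_bottle: bystander: amber dropper bottle, 36 mm wide, 100 mm high; leave standing. Origin under its centre
- weigh_cup: bystander: steel cup without handle, 58 mm wide, 52 mm high. Origin under its centre
- vial_1: bystander: small glass vial with a white cap and yellowish contents, 26 mm wide, 55 mm high; leave standing. Origin under its centre
- tape_roll: bystander: roll of tape lying flat, 62 mm wide, 19 mm high. Origin under its centre

How it is judged:
By the outcome, as a careful person would: the job done as asked, in the order asked, and still so for the second after the job is handed in, with the robot touching nothing.
It also fails if it takes over 61 s, if anything falls off the work surface, if the arm or the gripper's body presses on something with over 40 N, if the wrist force passes 120 N, or if a joint passes its speed limit or range.

### The arm

A 7-joint arm with a two-finger parallel gripper is mounted at the origin on a cart in front of the work surface, level with it; the furniture and walls round the work are solid. World frame = base frame: x ahead of the robot, y to its left, z up, the work surface at z = 0. Lengths are in mm, angles in rad, forces in N, time in s.
With the tool pointing down it reaches from about 400 to 850 mm from the base axis. Payload 6.9 kg.
Tool frame: the origin (TCP) lies at the very end of the fingers, on their centre line; the grasp point (between the pads) lies 19 mm behind it; z points along the fingers, x is the direction in which the jaws open and shut, and the axes are right-handed (so a half turn about z gives the same grasp; the last joint's range is limited). The gripper opens to 85 mm and grips with 20 to 120 N. Pads are 22 mm wide; open, the fingers measure 114 mm over their backs; the gripper's body (76 mm by 85 mm) begins 54 mm behind the grasp point. The pads swing forward as they close: fully open they stand 13 mm farther back than shut.
Start: joints at [1.357, 0.507, -0.238, 1.5, 0.126, 1.149, -0.155], TCP at [195.862, -593.506, 231.275] pointing down, gripper open.
Joint ranges: [-3.08, 3.08], [-0.24, 2.05], [-1.43, 1.35], [0, 2.5], [-1.52, 4.66], [0.17, 1.96], [-2.89, 2.89]. Speed limits (rad/s): [2.39, 2.39, 3.14, 3.14, 3.14, 3.14, 3.14].

### API

Orientations are given as a rotation vector (axis times angle).
In Python, from rig import arm gives the robot as it stands.
- The arm moves only by the shell command python3 -m jog 'ROWS' [FORCE]. ROWS is JSON, a list of rows, each a list of 5 numbers: the shift along the tool's x, y, z in m, then the turn about the tool's z in degrees, then the opening, from 0 (shut) to 1 (fully open). A call has 1 to 5 rows; each row shifts and turns the commanded pose from where the row before left it, along the tool's axes as they then stand; what a row does not reach is not made up. A row lasts 1/12 s, in which the tool goes at most 41.7 mm and 7.16 degrees, less where a joint would pass 70% of its speed; a pose out of reach is approached as far as the arm can. A call with a gripper value outside its range is refused whole. The fingers move at their own pace and stop on an object; FORCE is the grip in N (left out, the last holds). Time passes only in rows, so rows that do not move let the fingers close. It gives the time, the measured TCP pose, the force and the opening at its end, in the units of the state.
- arm.state(): the state, without advancing time (a new reading comes with each control period).
- arm.get_image(name): name is "scene" or "top"; returns a dict with "image" (400x640x3 uint8, red, green, blue), "fx", "fy", "cx", "cy" (pixels), "R" (3x3) and "t" (3): a world point X has camera coordinates R X + t. Camera axes: x right, y down, z forward; pixel columns grow to the right and rows downward; lengths in mm; the calibration is good to about 2 mm. A picture is of the moment at which its call begins. There is no depth.
- arm.sign_off(): hands the job in, once; it reports no verdict.
Trained networks look in the newest picture that a camera, given by its name, has taken for a name from the list of things; names that differ only in an ending like _2 or _b are one class to them, and where a whole thing is asked for, a point or a joint stands for the part that bears it (a point fixed in the world has none). Each returns a list of dicts, best first, with "conf" (0 to 1); they miss things now and then, are a little off and sometimes report something else, mostly with a low value. They report only what shows in the picture. A call takes as long as a camera call.
- arm.trace(camera, name): "pixels" (400x640 bool, what is visible of it) and "xy" ([column, row] in pixels, amid what is visible of it).
- arm.pinpoint(camera, name): "xy" ([column, row] in pixels: a listed point, or the origin of a listed thing).
The state is a dict: "clock": time; "q": joint angles; "joint_vel": joint speeds; "effort": joint torques, N m; "ee_pos": TCP position; "orientation": TCP orientation; "contact_force": force on the tool from outside, world axes, zero at the start; "ft_torque": the same for the moment, N m; "finger_gap": finger opening in mm.
Only numpy, scipy, OpenCV 4.12 (cv2) and the standard library are available. Lean on these libraries where they do the work, as an engineer would, in place of code of your own. Each camera call takes 0.05 s, during which the arm holds its last target.

## Working session

There is one attempt and no reset: what is moved stays moved. The work goes in short steps, Python scripts to look and compute and a shell command to move; the robot and the scene stay as the last step left them, time stands still between calls to the robot, and variables do not carry over. Pictures are saved under pics/ and viewed, and the job is handed in when it is done.

```bash
ls; mkdir -p pics; python3 - <<'E'
from rig import arm
import cv2,json
s=arm.state();print({k:s[k] for k in s})
for n in("scene","top"):
    d=arm.get_image(n);cv2.imwrite(f"pics/{n}0.png",d["image"][:,:,::-1]);print(n,d["fx"],d["fy"],d["cx"],d["cy"],d["R"],d["t"])
E
```

```text
pics
{'clock': 0.0, 'q': array([ 1.35749702,  0.50832993, -0.2375367 ,  1.50110448,  0.12570456,
        1.14887775, -0.15481941]), 'joint_vel': array([ 0.0002501 , -0.00017287, -0.00035243, -0.00017455, -0.0016464 ,
        0.00055037, -0.001693  ]), 'effort': array([-2.32128459e-04, -6.20593143e+01, -2.18690537e+00, -2.49652576e+01,
        1.26952410e-02,  1.19324852e-02, -2.18480977e-05]), 'ee_pos': array([ 195.67317552, -593.07394271,  230.44476272]), 'orientation': array([-2.54508133e+00,  1.84009008e+00,  2.22480167e-03]), 'contact_force': array([-0.46781395, -0.74032727, -0.40385792]), 'ft_torque': array([-0.04294083,  0.01255904, -0.01474661]), 'finger_gap': 85.72901768367889}
scene 381.18109719960205 381.18109719960205 313.68269760911835 199.78686903575834 [[-0.43568292 -0.9000057  -0.01304361]
 [-0.55530155  0.28016383 -0.78303794]
 [ 0.70839296 -0.33391312 -0.62183715]] [216.87499176 455.07717713 628.82538632]
top 395.9658027637868 395.9658027637868 319.5368759446826 202.85187089523376 [[-0.01485301 -0.99988225  0.00385802]
 [-0.98321086  0.01390334 -0.18194258]
 [ 0.18186752 -0.00649564 -0.98330159]] [ -58.25756368  615.50648994 1130.33161903]
```

View pics/scene0.png

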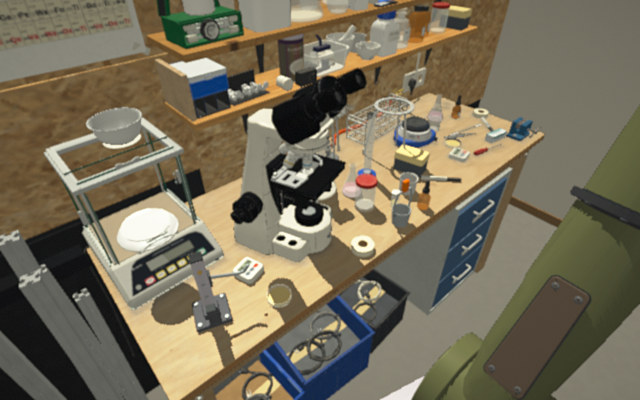

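View pics/top0.png

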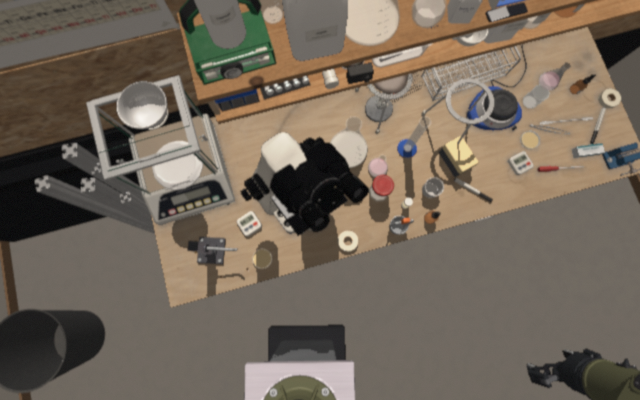

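```bash
python3 - <<'E'
from rig import arm
for n in ["stand","button_tip","next_hole","tube_top","hook_saddle","pail","bail_mid","grip_tab","jar_1","erlenmeyer_100","petri_dish","timer","dropper_bottle","weigh_cup","vial_1","tape_roll"]:
    for c in("scene","top"):
        r=arm.pinpoint(c,n); print(n,c,[(round(float(a["conf"]),2),[round(float(v),1) for v in a["xy"]]) for a in r[:3]])
print(arm.state()["clock"])
E
```

```text
stand scene [(0.58, [211.6, 314.6])]
stand top [(0.65, [210.6, 252.3])]
button_tip scene []
button_tip top []
next_hole scene [(0.62, [204.6, 280.8])]
next_hole top [(0.27, [377.1, 170.2]), (0.23, [400.9, 222.9])]
tube_top scene [(0.68, [191.7, 257.7]), (0.42, [396.3, 223.1])]
tube_top top [(0.88, [191.1, 243.2])]
hook_saddle scene [(0.67, [240.2, 273.5]), (0.45, [210.0, 316.7]), (0.31, [400.3, 221.1])]
hook_saddle top [(0.25, [343.6, 243.2])]
pail scene [(0.65, [400.7, 221.0])]
pail top [(0.53, [396.9, 227.1])]
bail_mid scene [(0.65, [402.3, 191.1])]
bail_mid top [(0.73, [405.0, 223.0])]
grip_tab scene [(0.85, [402.9, 186.7])]
grip_tab top [(0.78, [404.8, 217.9])]
jar_1 scene [(0.92, [364.7, 203.9])]
jar_1 top [(0.83, [381.3, 192.7]), (0.58, [248.6, 226.7])]
erlenmeyer_100 scene [(0.65, [351.4, 192.3])]
erlenmeyer_100 top [(0.83, [379.9, 169.4]), (0.63, [211.7, 252.2])]
petri_dish scene [(0.72, [277.5, 296.9])]
petri_dish top [(0.89, [259.7, 259.4]), (0.72, [380.1, 191.4]), (0.57, [402.9, 220.5])]
timer scene [(0.58, [248.3, 269.3])]
timer top [(0.81, [248.7, 223.5])]
dropper_bottle scene [(0.85, [420.3, 211.5])]
dropper_bottle top [(0.57, [429.6, 217.8])]
weigh_cup scene [(0.49, [410.0, 191.2])]
weigh_cup top [(0.82, [430.2, 193.9]), (0.22, [344.4, 244.8])]
vial_1 scene [(0.57, [392.4, 207.0]), (0.41, [194.2, 254.3])]
vial_1 top [(0.62, [405.7, 204.0])]
tape_roll scene [(0.94, [363.6, 248.6]), (0.69, [191.9, 254.6])]
tape_roll top [(0.52, [341.4, 241.2])]
1.7
```

```bash
cat > h.py <<'E'
import numpy as np,cv2
from rig import arm
def cams():
    return {n:arm.get_image(n) for n in("scene","top")}
def ray(d,xy):
    v=np.array([(xy[0]-d["cx"])/d["fx"],(xy[1]-d["cy"])/d["fy"],1.]);R=np.array(d["R"]);t=np.array(d["t"])
    return -R.T@t,R.T@v
def plane(d,xy,z):
    o,v=ray(d,xy);return o+v*(z-o[2])/v[2]
def proj(d,X):
    c=np.array(d["R"])@np.array(X,float)+d["t"];return np.array([d["fx"]*c[0]/c[2]+d["cx"],d["fy"]*c[1]/c[2]+d["cy"]])
def tri(D,a,b):
    A=[];B=[]
    for d,xy in((D["scene"],a),(D["top"],b)):
        o,v=ray(d,xy);v/=np.linalg.norm(v);P=np.eye(3)-np.outer(v,v);A.append(P);B.append(P@o)
    A=np.vstack(A);B=np.hstack(B);return np.linalg.lstsq(A,B,rcond=None)[0]
def crop(im,x0,y0,x1,y1,k,f):
    cv2.imwrite(f,cv2.resize(im[y0:y1,x0:x1,::-1],None,fx=k,fy=k,interpolation=cv2.INTER_CUBIC))
E
python3 - <<'E'
from h import *
np.set_printoptions(precision=1,suppress=True)
D=cams();S,T=D["scene"],D["top"]
print("tubetop tri",tri(D,(191.7,257.7),(191.1,243.2)),plane(S,(191.7,257.7),189),plane(T,(191.1,243.2),189))
print("stand",plane(S,(211.6,314.6),0),plane(T,(210.6,252.3),0))
print("saddle",plane(S,(240.2,273.5),110))
print("hole",plane(S,(204.6,280.8),116))
print("tab",plane(S,(402.9,186.7),134),plane(T,(404.8,217.9),134),"bail",plane(S,(402.3,191.1),112),plane(T,(405,223),112),"pail",plane(S,(400.7,221),0),plane(T,(396.9,227.1),0))
for n,a,b in [("jar",(364.7,203.9),(381.3,192.7)),("erl",(351.4,192.3),(379.9,169.4)),("petri",(277.5,296.9),(259.7,259.4)),("timer",(248.3,269.3),(248.7,223.5)),("drop",(420.3,211.5),(429.6,217.8)),("cup",(410,191.2),(430.2,193.9)),("vial",(392.4,207),(405.7,204)),("tape",(363.6,248.6),(341.4,241.2))]:
    print(n,plane(S,a,0)[:2],plane(T,b,0)[:2])
i=S["image"];crop(i,150,230,290,335,5.7,"pics/s1.png");crop(i,335,160,455,250,6.5,"pics/s2.png")
i=T["image"];crop(i,170,210,280,290,7,"pics/t1.png");crop(i,340,150,460,240,6.5,"pics/t2.png")
E
```

```text
tubetop tri [489.1 273.6 182.5] [483.4 275.1 189. ] [488.  269.8 189. ]
stand [479.5 270.2   0. ] [475.5 269.    0. ]
saddle [470.7 189.4 110. ]
hole [479.8 264.1 116. ]
tab [ 546.3 -293.4  134. ] [ 554.4 -303.2  134. ] bail [ 553.3 -300.1  112. ] [ 542.9 -307.9  112. ] pail [ 550.5 -310.2    0. ] [ 545. -307.    0.]
jar [ 666.2 -258.1] [ 654.9 -263.2]
erl [ 736.4 -251.2] [ 731. -262.]
petri [458.2 115.7] [451.7 118.2]
timer [572.7 151.3] [562.9 153.7]
drop [ 559.4 -388.8] [ 572.7 -410.7]
cup [ 656.  -423.3] [ 648.9 -417.6]
vial [ 615.1 -326. ] [ 617.6 -338.4]
tape [ 503.1 -153.4] [ 503.7 -133.3]
```

View pics/s1.png

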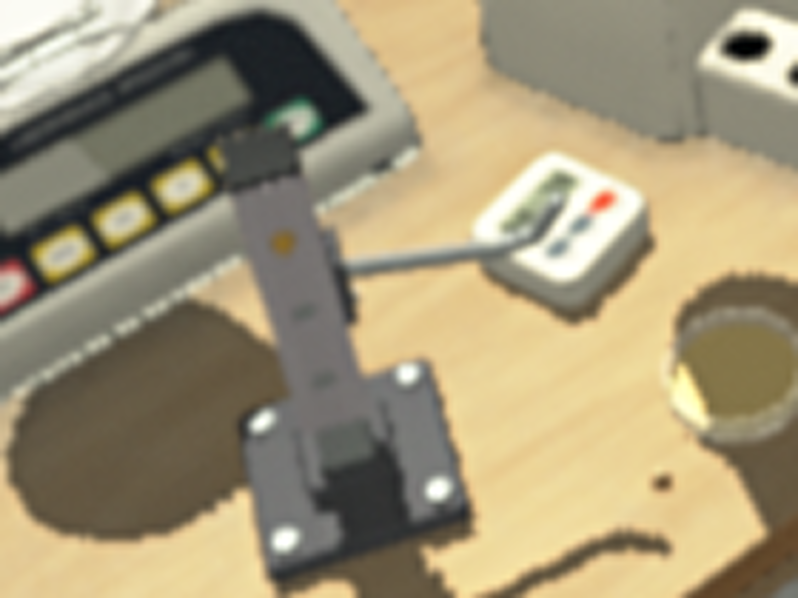

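View pics/s2.png

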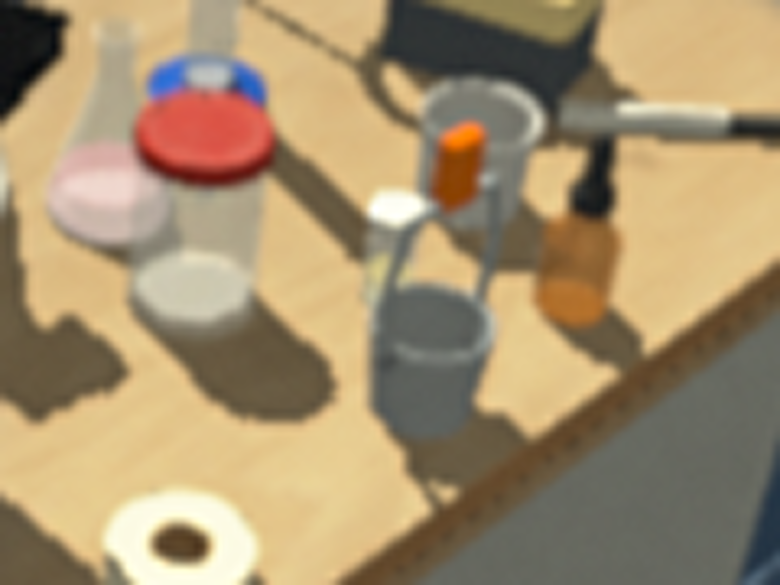

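View pics/t1.png

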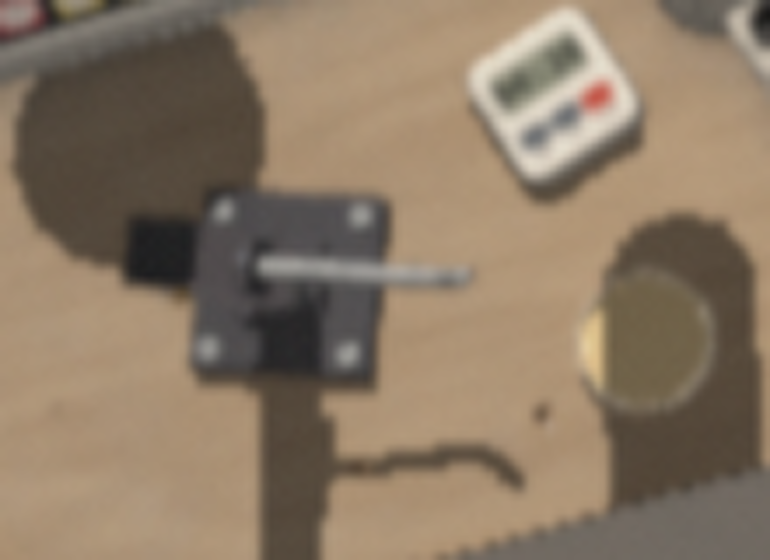

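View pics/t2.png

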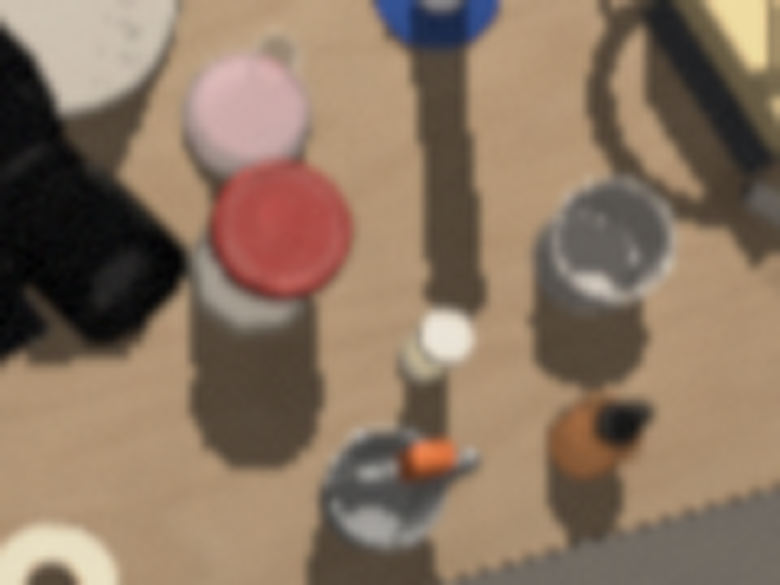

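```bash
cat > fit.py <<'E'
from h import *
from scipy.optimize import least_squares
from scipy.spatial.transform import Rotation as Ro
np.set_printoptions(precision=1,suppress=True)
D=cams();S,T=D["scene"],D["top"]
def s(x,y):return(150+x/5.7,230+y/5.7)
def t(x,y):return(170+x/7,210+y/7)
print("bench screws")
for p in[(223,210),(361,215),(347,355),(207,348)]:print(plane(T,t(*p),14))
print()
for p in[(263,421),(408,374),(438,489),(286,541)]:print(plane(S,s(*p),14))
print("screws mean",plane(T,t(284.5,282),14),plane(S,s(348.75,456),14))
print("cap",plane(T,t(160,250),189),"hooktip",plane(T,t(465,275),124))
def W(P,p):
    x,y,a=P;c,si=np.cos(a),np.sin(a);return np.array([x+c*p[0]-si*p[1],y+si*p[0]+c*p[1],p[2]])
obs=[(S,(0,13,116),s(303,312)),(S,(0,13,76),s(323,380)),(S,(0,18,156),s(284,243)),(S,(0,0,14),s(348.75,456)),(S,(-80,0,106),s(515,240)),
(T,(0,0,14),t(284.5,282)),(T,(0,0,189),t(160,250)),(T,(-103,0,120),t(467,275))]
f=lambda P:np.hstack([proj(d,W(P,p))-q for d,p,q in obs])
r=least_squares(f,[478,270,1.57],loss="soft_l1");P=r.x;print("stand",P,np.degrees(P[2]));print(r.fun.reshape(-1,2))
def s2(x,y):return(335+x/6.5,160+y/6.5)
def t2(x,y):return(340+x/6.5,150+y/6.5)
# pail
obs2=[(S,(0,0,150),s2(468,132)),(S,(0,0,50),s2(434,322)),(S,(0,0,118),s2(458,200)),(S,(0,-35,60),s2(487,295)),(S,(0,-32,112),s2(490,182)),(S,(0,35,60),s2(386,322)),(S,(0,32,112),s2(430,212)),
(T,(0,0,50),t2(387,487)),(T,(0,0,140),t2(430,457)),(T,(0,-35,112),t2(476,461))]
f2=lambda P:np.hstack([proj(d,W(P,p))-q for d,p,q in obs2])
r=least_squares(f2,[550,-305,0.],loss="soft_l1");print("pail",r.x,np.degrees(r.x[2]));print(r.fun.reshape(-1,2))
st=arm.state();print(Ro.from_rotvec(st["orientation"]).as_matrix())
E
python3 fit.py
```

```text
bench screws
[512.3 293.2  14. ]
[509.3 233.   14. ]
[448.9 237.3  14. ]
[452.8 297.8  14. ]

[513.6 295.5  14. ]
[510.2 236.1  14. ]
[450.3 240.2  14. ]
[453.6 299.6  14. ]
screws mean [480.7 265.3  14. ] [481.3 268.2  14. ]
cap [481.4 265.  189. ] hooktip [475.  164.7 124. ]
stand [482.9 267.5   1.5] 85.80721391061792
[[ 0.4  0.1]
 [ 0.5  0.1]
 [ 0.4  1.3]
 [ 0.1 -0.6]
 [-0.   0.3]
 [-0.7 -0.7]
 [-1.  -0.6]
 [-0.  -0.1]]
pail [ 546.  -303.8    0.2] 12.547025243289797
[[-0.1  0.6]
 [ 0.3 -0. ]
 [-0.2 -0.3]
 [ 0.8 -3.5]
 [ 2.3 -0.2]
 [-0.3  2.3]
 [-4.   4.1]
 [-0.4 -0.2]
 [-0.5  0.3]
 [ 2.2 -1.8]]
[[ 0.3 -0.9 -0. ]
 [-0.9 -0.3 -0. ]
 [ 0.   0.  -1. ]]
```

```bash
cat > g.py <<'E'
# usage: g.py x y z yawdeg : shift to go in tool axes
import sys;from h import *
from scipy.spatial.transform import Rotation as Ro
s=arm.state();R=Ro.from_rotvec(s["orientation"]).as_matrix()
a=[float(v) for v in sys.argv[1:]]
print("clock %.2f"%s["clock"],"pos",np.round(s["ee_pos"],1),"yaw %.2f"%np.degrees(np.arctan2(R[1,0],R[0,0])),"tilt",np.round(R[:,2],3),"F",np.round(s["contact_force"],1),"gap %.1f"%s["finger_gap"],"q",np.round(s["q"],2))
if a:
    print("tool shift mm",np.round(R.T@(np.array(a[:3])-s["ee_pos"]),1),"turn", round((np.degrees(np.arctan2(R[1,0],R[0,0]))-a[3]+180)%360-180,2) if len(a)>3 else "")
E
python3 -m jog '[[0,0,-0.005,-6.8,1],[0,0,-0.005,-6.8,1],[0,0,-0.005,-6.8,1],[0,0,-0.005,-6.8,1],[0,0,-0.005,-6.8,1]]' 60
python3 -m jog '[[0,0,-0.005,-6.8,1],[0,0,0,-6.8,1],[0,0,0,-6.8,1],[0,0,0,-6.8,1],[0,0,0,-6.8,1]]'
python3 g.py 395 -200 255 -3.7
```

```text
clock: 2.32
ee_pos: [195.8, -593.5, 256.6]
orientation: [2.976, -1.007, -0.0]
contact_force: [-0.9, 0.9, -0.5]
finger_gap: 85.5
clock: 2.73
ee_pos: [195.8, -593.6, 261.4]
orientation: [3.14, -0.093, -0.0]
contact_force: [0.4, 0.1, 0.2]
finger_gap: 85.1
clock 2.73 pos [ 195.8 -593.6  261.4] yaw -3.41 tilt [-0. -0. -1.] F [0.4 0.1 0.2] gap 85.1 q [ 1.54  0.52 -0.54  1.45  0.27  1.25  0.9 ]
tool shift mm [ 175.5 -404.7    6.3] turn 0.29
```

```bash

python3 -m jog '[[0.016,-0.036,0,0,1],[0.016,-0.036,0,0,1],[0.016,-0.036,0,0,1],[0.016,-0.036,0,0,1],[0.016,-0.036,0,0,1]]'
python3 -m jog '[[0.016,-0.036,0,0,1],[0.016,-0.036,0,0,1],[0.016,-0.036,0,0,1],[0.016,-0.036,0,0,1],[0.016,-0.036,0,0,1]]'
python3 g.py 400 180 255 -3.7
```

```text
clock: 3.15
ee_pos: [287.9, -417.5, 261.4]
orientation: [3.14, -0.103, 0.0]
contact_force: [1.0, -0.1, 0.2]
finger_gap: 85.4
clock: 3.57
ee_pos: [379.5, -243.0, 261.6]
orientation: [3.139, -0.103, 0.001]
contact_force: [0.6, 0.1, -0.5]
finger_gap: 85.7
clock 3.57 pos [ 379.5 -243.   261.6] yaw -3.76 tilt [ 0.001 -0.001 -1.   ] F [ 0.6  0.1 -0.5] gap 85.7 q [ 1.06  0.25 -0.69  1.88  0.18  1.08  0.23]
tool shift mm [  -7.3 -423.4    6.3] turn -0.06
```

```bash

python3 -m jog '[[0,-0.0385,0,0,1],[0,-0.0385,0,0,1],[-0.001,-0.0385,0,0,1],[-0.001,-0.0385,0,0,1],[-0.001,-0.0385,0,0,1]]'
python3 g.py
python3 -m jog '[[-0.001,-0.0385,0,0,1],[-0.001,-0.0385,0,0,1],[-0.001,-0.0385,0,0,1],[-0.001,-0.0385,0,0,1],[0,-0.0385,0,0,1]]'
python3 g.py 481.3 267 255 -3.7
```

```text
clock: 3.98
ee_pos: [388.2, -50.6, 261.6]
orientation: [3.139, -0.103, 0.001]
contact_force: [0.6, 0.1, -0.0]
finger_gap: 85.3
clock 3.98 pos [388.2 -50.6 261.6] yaw -3.75 tilt [ 0.001 -0.001 -1.   ] F [ 0.6  0.1 -0. ] gap 85.3 q [ 0.77  0.15 -0.81  2.    0.13  1.04 -0.17]
clock: 4.4
ee_pos: [396.8, 141.7, 261.7]
orientation: [3.139, -0.103, 0.002]
contact_force: [1.1, 0.2, -0.1]
finger_gap: 85.3
clock 4.40 pos [396.8 141.7 261.7] yaw -3.77 tilt [ 0.001 -0.    -1.   ] F [ 1.1  0.2 -0.1] gap 85.3 q [ 0.35  0.23 -0.92  1.94  0.21  1.07 -0.73]
tool shift mm [  76.1 -130.6    6.7] turn -0.07
```

```bash

python3 -m jog '[[0,-0.035,0,0,1],[0.005,-0.035,0,0,1],[0.015,-0.03,0,0,1],[0.028,-0.0306,0.003,0,1],[0.028,0,0.003,0,1]]'
python3 -m jog '[[0,0,0,0,1],[0,0,0,0,1]]'
python3 - <<'E'
from h import *
D=cams();crop(D["scene"]["image"],150,170,290,300,5,"pics/a.png");crop(D["top"]["image"],150,180,290,290,5,"pics/b.png")
E
python3 g.py 481.3 267 255 -3.7
```

```text
clock: 4.82
ee_pos: [480.8, 272.7, 256.0]
orientation: [-3.135, 0.09, -0.002]
contact_force: [0.5, 0.3, 0.4]
finger_gap: 85.4
clock: 4.98
ee_pos: [482.3, 265.4, 254.3]
orientation: [-3.14, 0.104, 0.003]
contact_force: [-0.5, 0.6, -0.2]
finger_gap: 85.4
clock 5.08 pos [480.8 265.3 255.2] yaw -3.72 tilt [-0.001 -0.    -1.   ] F [0.4 0.7 0.8] gap 85.5 q [ 0.02  0.47 -0.87  1.66  0.38  1.2  -1.01]
tool shift mm [ 0.4 -1.7  0.2] turn -0.02
```

View pics/a.png

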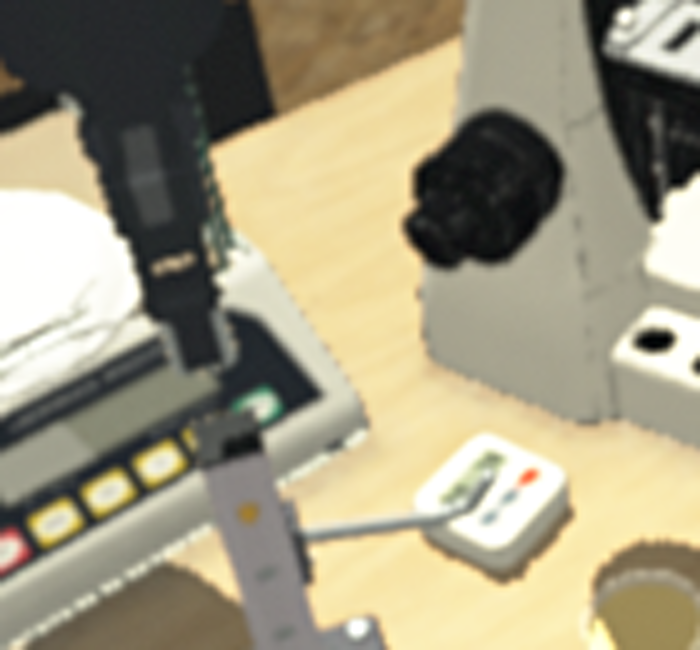

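View pics/b.png

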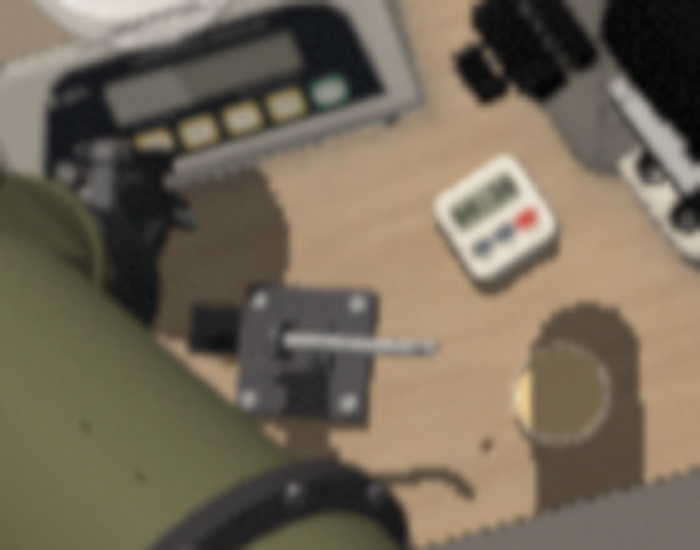

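```bash
python3 - <<'E'
from h import *
D=cams();S=D["scene"]
for X in [(481,265,268),(436,268,268),(526,262,268),(481.3,267,189),(463,268,156)]: 
    p=proj(S,X);print(X,p,(p-[150,170])*5)
E
```

```text
(481, 265, 268) [188.4659263  227.72700038] [192.32963149 288.63500192]
(436, 268, 268) [191.88035714 243.52086087] [209.40178569 367.60430437]
(526, 262, 268) [185.35194813 213.32291986] [176.75974065 216.61459929]
(481.3, 267, 189) [196.00250858 257.04204939] [230.0125429  435.21024694]
(463, 268, 156) [200.81895319 274.45907915] [254.09476595 522.29539577]
```

```bash

python3 -m jog '[[0,-0.0015,0.03,0,1],[0,0,0.03,0,1],[0,0,0.03,0,1],[0,0,0.025,0,1],[0,0,0.003,0,1]]'
python3 -m jog '[[0,0,0.001,0,1],[0,0,0,0,0.55],[0,0,0,0,0.5],[0,0,0,0,0.45],[0,0,0,0,0.45]]' 30
python3 - <<'E'
from h import *
D=cams();crop(D["scene"]["image"],150,170,290,300,5,"pics/c.png")
E
python3 g.py 481.3 267 137 -3.7
```

```text
clock: 5.6
ee_pos: [479.6, 264.6, 134.1]
orientation: [3.136, -0.102, -0.007]
contact_force: [-0.4, -0.5, -0.3]
finger_gap: 85.0
clock: 6.02
ee_pos: [482.1, 267.2, 137.6]
orientation: [-3.139, 0.103, -0.003]
contact_force: [0.7, -0.1, 0.0]
finger_gap: 39.5
clock 6.12 pos [481.8 267.  137.1] yaw -3.75 tilt [ 0.001  0.    -1.   ] F [ 0.1 -0.2 -0. ] gap 38.3 q [-0.04  0.58 -0.8   1.83  0.51  0.95 -1.13]
tool shift mm [-0.5  0.   0.1] turn -0.05
```

View pics/c.png

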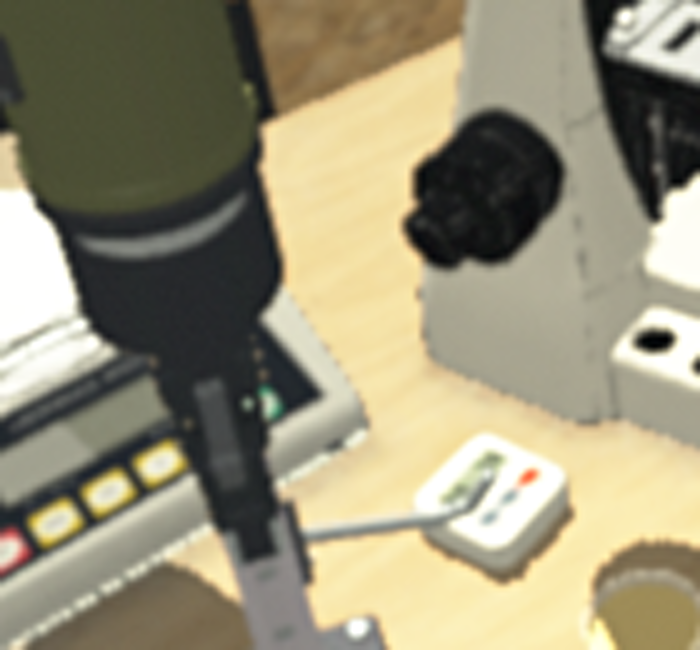

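```bash

python3 -m jog '[[0,0,0,0,0.38],[0,0,0,0,0.36],[0,0,0,0,0.34],[0,0,0,0,0.32],[0,0,0,0,0.3]]' 40;python3 g.py
python3 -m jog '[[0,0,0,0,0.25],[0,0,0,0,0.2],[0,0,0,0,0.1],[0,0,0,0,0],[0,0,0,0,0]]' 40;python3 g.py
```

```text
clock: 6.53
ee_pos: [481.3, 267.0, 136.4]
orientation: [-3.14, 0.102, 0.0]
contact_force: [-3.1, 1.1, 2.7]
finger_gap: 25.9
clock 6.53 pos [481.3 267.  136.4] yaw -3.72 tilt [-0.  0. -1.] F [-3.1  1.1  2.7] gap 25.9 q [-0.04  0.58 -0.8   1.83  0.51  0.95 -1.13]
clock: 6.95
ee_pos: [481.3, 267.0, 136.4]
orientation: [-3.14, 0.102, 0.0]
contact_force: [-4.7, -0.2, 4.1]
finger_gap: 25.1
clock 6.95 pos [481.3 267.  136.4] yaw -3.73 tilt [-0.  0. -1.] F [-4.7 -0.2  4.1] gap 25.1 q [-0.04  0.58 -0.8   1.83  0.51  0.95 -1.13]
```

```bash

python3 -m jog '[[0,0,0,0,0],[0,0,-0.001,0,0],[0,0,-0.001,0,0],[0,0,-0.001,0,0],[0,0,-0.001,0,0]]' 60;python3 g.py
python3 -m jog '[[0,0,-0.001,0,0],[0,0,-0.001,0,0],[0,0,-0.001,0,0],[0,0,-0.001,0,0],[0,0,0,0,0]]';python3 g.py
```

```text
clock: 7.37
ee_pos: [481.3, 266.9, 139.3]
orientation: [-3.14, 0.102, 0.002]
contact_force: [-0.4, 5.2, -16.7]
finger_gap: 25.2
clock 7.37 pos [481.3 266.9 139.3] yaw -3.72 tilt [-0.001  0.    -1.   ] F [ -0.4   5.2 -16.7] gap 25.2 q [-0.04  0.58 -0.8   1.82  0.5   0.95 -1.12]
clock: 7.78
ee_pos: [481.3, 266.9, 144.1]
orientation: [-3.14, 0.102, 0.001]
contact_force: [-3.1, 3.9, -5.7]
finger_gap: 25.4
clock 7.78 pos [481.3 266.9 144.1] yaw -3.72 tilt [-0.001  0.    -1.   ] F [-3.1  3.9 -5.7] gap 25.4 q [-0.04  0.58 -0.8   1.82  0.5   0.96 -1.12]
```

```bash

python3 -m jog '[[0,0,-0.004,0,0],[0,0,-0.005,0,0],[0,0,-0.005,0,0],[0,0,-0.005,0,0],[0,0,-0.003,0,0]]';python3 g.py
python3 -m jog '[[0,0,-0.002,0,0],[0,0,-0.001,0,0],[0,0,-0.001,0,0],[0,0,-0.001,0,0],[0,0,0,0,0]]';python3 g.py
python3 - <<'E'
from h import *
D=cams();crop(D["scene"]["image"],150,170,290,300,5,"pics/d.png")
E
```

```text
clock: 8.2
ee_pos: [481.3, 266.9, 166.4]
orientation: [-3.14, 0.102, 0.001]
contact_force: [-2.0, 5.3, -10.2]
finger_gap: 25.2
clock 8.20 pos [481.3 266.9 166.4] yaw -3.72 tilt [-0.001  0.    -1.   ] F [ -2.    5.3 -10.2] gap 25.2 q [-0.03  0.55 -0.82  1.79  0.47  1.01 -1.09]
clock: 8.62
ee_pos: [481.3, 266.9, 171.5]
orientation: [-3.14, 0.102, 0.0]
contact_force: [-3.1, 3.3, -3.2]
finger_gap: 25.3
clock 8.62 pos [481.3 266.9 171.5] yaw -3.73 tilt [-0.  0. -1.] F [-3.1  3.3 -3.2] gap 25.3 q [-0.02  0.55 -0.82  1.78  0.46  1.02 -1.09]
```

View pics/d.png

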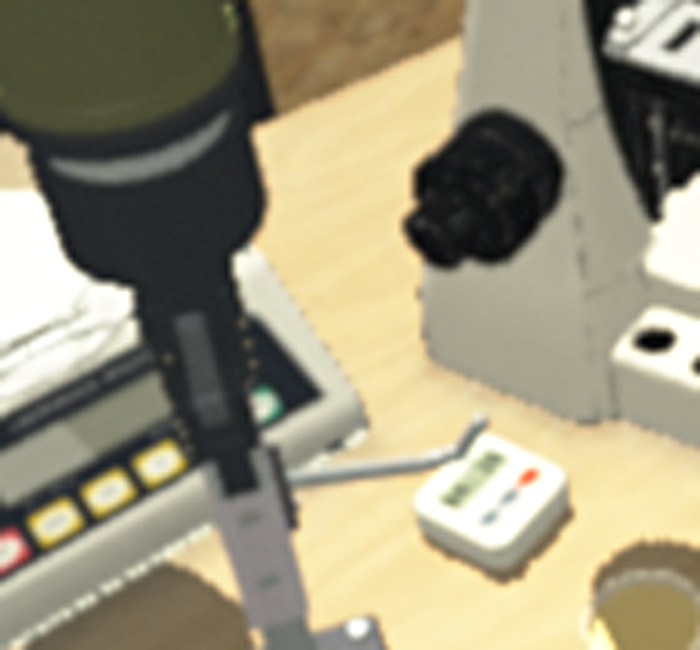

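```bash

python3 -m jog '[[0,0,-0.001,0,0],[0,0,-0.001,0,0],[0,0,-0.001,0,0],[0,0,0,0,0],[0,0,0,0,0]]';python3 g.py
python3 -m jog '[[0,0,-0.0007,0,0],[0,0,-0.0007,0,0],[0,0,0,0,0]]';python3 g.py
```

```text
clock: 9.13
ee_pos: [481.4, 267.0, 174.8]
orientation: [-3.14, 0.102, -0.0]
contact_force: [-3.8, 3.5, -0.7]
finger_gap: 25.7
clock 9.13 pos [481.4 267.  174.8] yaw -3.73 tilt [ 0.  0. -1.] F [-3.8  3.5 -0.7] gap 25.7 q [-0.02  0.54 -0.83  1.78  0.46  1.03 -1.09]
clock: 9.38
ee_pos: [481.4, 266.9, 175.8]
orientation: [-3.14, 0.102, 0.0]
contact_force: [-3.7, 3.9, -3.4]
finger_gap: 25.4
clock 9.38 pos [481.4 266.9 175.8] yaw -3.73 tilt [-0.  0. -1.] F [-3.7  3.9 -3.4] gap 25.4 q [-0.02  0.54 -0.83  1.78  0.46  1.03 -1.08]
```

```bash

python3 -m jog '[[0,0,-0.0007,0,0],[0,0,-0.0007,0,0],[0,0,0,0,0]]';python3 g.py
python3 - <<'E'
from h import *
D=cams();crop(D["scene"]["image"],170,240,240,300,10,"pics/e.png")
E
```

```text
clock: 9.63
ee_pos: [481.4, 266.9, 177.2]
orientation: [-3.14, 0.102, 0.0]
contact_force: [-3.9, 4.1, -4.9]
finger_gap: 25.4
clock 9.63 pos [481.4 266.9 177.2] yaw -3.73 tilt [-0.  0. -1.] F [-3.9  4.1 -4.9] gap 25.4 q [-0.02  0.54 -0.83  1.77  0.46  1.03 -1.08]
```

View pics/e.png

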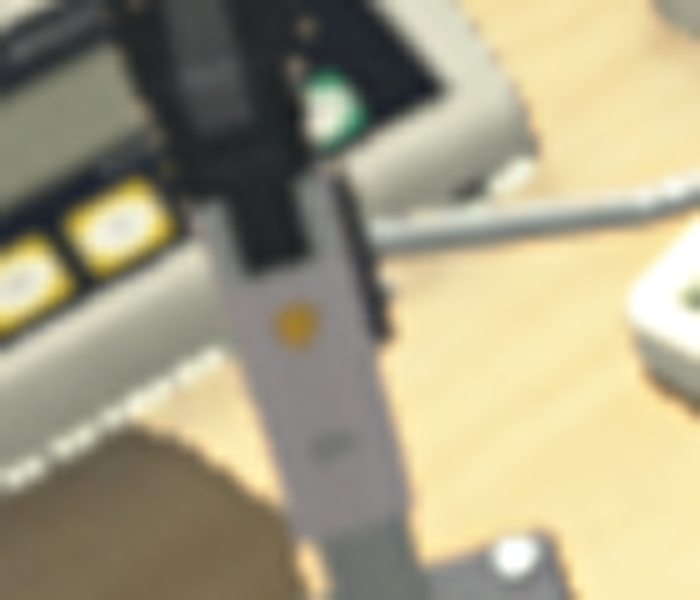

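```bash

python3 -m jog '[[0,0,-0.001,0,0],[0,0,-0.001,0,0],[0,0,0,0,0]]';python3 g.py
```

```text
clock: 9.98
ee_pos: [481.4, 266.9, 178.9]
orientation: [-3.14, 0.102, 0.001]
contact_force: [-3.4, 5.0, -7.4]
finger_gap: 25.3
clock 9.98 pos [481.4 266.9 178.9] yaw -3.73 tilt [-0.  0. -1.] F [-3.4  5.  -7.4] gap 25.3 q [-0.02  0.54 -0.83  1.77  0.45  1.04 -1.08]
```

```bash

python3 -m jog '[[0,0,-0.0005,0,0],[0,0,0,0,0]]';python3 g.py
python3 - <<'E'
from h import *
D=cams();crop(D["scene"]["image"],170,240,240,300,10,"pics/f.png")
E
```

```text
clock: 10.15
ee_pos: [481.3, 266.9, 179.0]
orientation: [-3.14, 0.102, 0.001]
contact_force: [-2.8, 5.0, -10.4]
finger_gap: 25.8
clock 10.15 pos [481.3 266.9 179. ] yaw -3.72 tilt [-0.001  0.    -1.   ] F [ -2.8   5.  -10.4] gap 25.8 q [-0.02  0.54 -0.83  1.77  0.45  1.04 -1.08]
```

View pics/f.png

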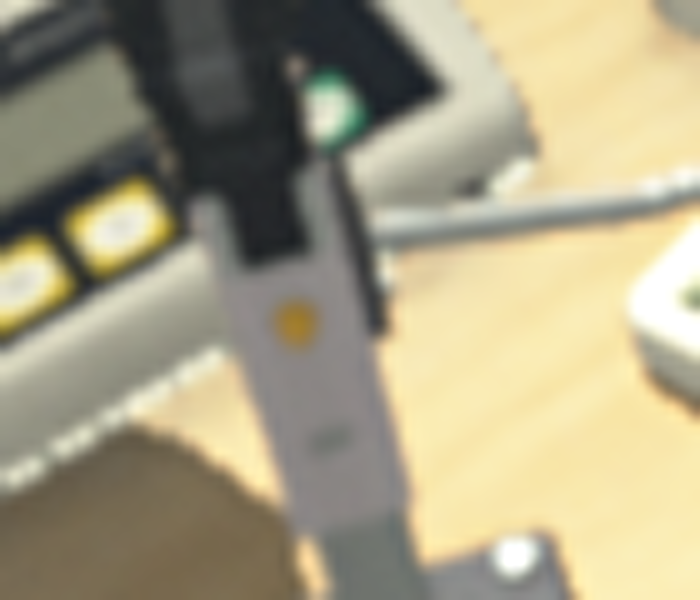

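```bash

python3 -m jog '[[0,0,0.001,0,0.6],[0,0,0,0,0.8],[0,0,0,0,0.8],[0,0,0,0,0.8],[0,0,0,0,0.8]]';python3 g.py
python3 -m jog '[[0,0,-0.02,0,0.8],[0,0,-0.03,0,0.8],[0,0,-0.03,0,0.8],[0,0,-0.02,0,0.8],[0,0,0,0,0.8]]';python3 g.py 396.8 200 280 -3.7
```

```text
clock: 10.67
ee_pos: [482.0, 266.6, 179.0]
orientation: [3.14, -0.103, 0.002]
contact_force: [-0.1, 0.4, 0.8]
finger_gap: 68.3
clock 10.67 pos [482.  266.6 179. ] yaw -3.77 tilt [ 0.001 -0.    -1.   ] F [-0.1  0.4  0.8] gap 68.3 q [-0.02  0.54 -0.83  1.77  0.46  1.03 -1.08]
clock: 11.08
ee_pos: [482.8, 268.4, 283.2]
orientation: [-3.136, 0.103, -0.01]
contact_force: [0.6, 0.8, -0.1]
finger_gap: 68.4
clock 11.08 pos [482.8 268.4 283.2] yaw -3.75 tilt [ 0.006  0.004 -1.   ] F [ 0.6  0.8 -0.1] gap 68.4 q [ 0.02  0.45 -0.88  1.61  0.36  1.25 -0.99]
tool shift mm [-81.4  73.9   2.4] turn -0.05
```

```bash

python3 -m jog '[[-0.03,0,0,0,0.8],[-0.035,0,0,0,0.8],[-0.018,0.03,0,0,0.8],[-0.003,0.04,0,0,0.8],[0,0.04,0,0,0.8]]'
python3 -m jog '[[0.001,0.04,0,0,0.8],[0.001,0.04,0,0,0.8],[0.001,0.04,0,0,0.8],[0.001,0.04,0,0,0.8],[0.001,0.04,0,0,0.8]]'
python3 -m jog '[[0.001,0.04,0,0,0.8],[0.001,0.04,0,0,0.8],[0.001,0.04,0,0,0.8],[0.001,0.04,0,0,0.8],[0,0,0,0,0.8]]'
python3 g.py 546 -304 280 -3.7
python3 - <<'E'
from h import *
D=cams();S,T=D["scene"],D["top"]
i=S["image"];crop(i,150,230,290,335,5.7,"pics/s3.png");crop(i,335,160,455,250,6.5,"pics/s4.png")
i=T["image"];crop(i,170,210,280,290,7,"pics/t3.png");crop(i,370,190,440,250,10,"pics/t4.png")
for n in ["grip_tab","bail_mid","hook_saddle","pail","tube_top","button_tip"]:
    for c in("scene","top"):
        r=arm.pinpoint(c,n); print(n,c,[(round(float(a["conf"]),2),[round(float(v),1) for v in a["xy"]]) for a in r[:2]])
E
```

```text
clock: 11.5
ee_pos: [386.6, 162.5, 278.3]
orientation: [3.139, -0.095, 0.0]
contact_force: [1.7, -1.5, -0.8]
finger_gap: 68.2
clock: 11.92
ee_pos: [379.8, -39.4, 278.7]
orientation: [3.139, -0.103, 0.001]
contact_force: [1.4, -1.1, -0.6]
finger_gap: 68.6
clock: 12.33
ee_pos: [372.4, -205.2, 277.8]
orientation: [3.137, -0.118, -0.002]
contact_force: [0.1, -0.1, 0.7]
finger_gap: 68.4
clock 12.33 pos [ 372.4 -205.2  277.8] yaw -4.32 tilt [-0.001 -0.002 -1.   ] F [ 0.1 -0.1  0.7] gap 68.4 q [ 1.02  0.19 -0.69  1.9   0.13  1.1   0.2 ]
tool shift mm [180.5  85.4  -2.2] turn -0.62
grip_tab scene [(0.69, [405.1, 184.4])]
grip_tab top [(0.61, [402.4, 219.5])]
bail_mid scene [(0.59, [403.7, 191.7])]
bail_mid top [(0.86, [403.7, 223.9])]
hook_saddle scene [(0.72, [235.7, 258.0]), (0.6, [403.4, 188.2])]
hook_saddle top [(0.64, [226.8, 246.4]), (0.33, [382.4, 196.1])]
pail scene [(0.71, [401.5, 219.9])]
pail top [(0.62, [396.8, 227.6])]
tube_top scene [(0.97, [190.5, 238.9])]
tube_top top [(0.6, [188.2, 242.5])]
button_tip scene [(0.66, [209.1, 313.8])]
button_tip top []
```

View pics/s3.png

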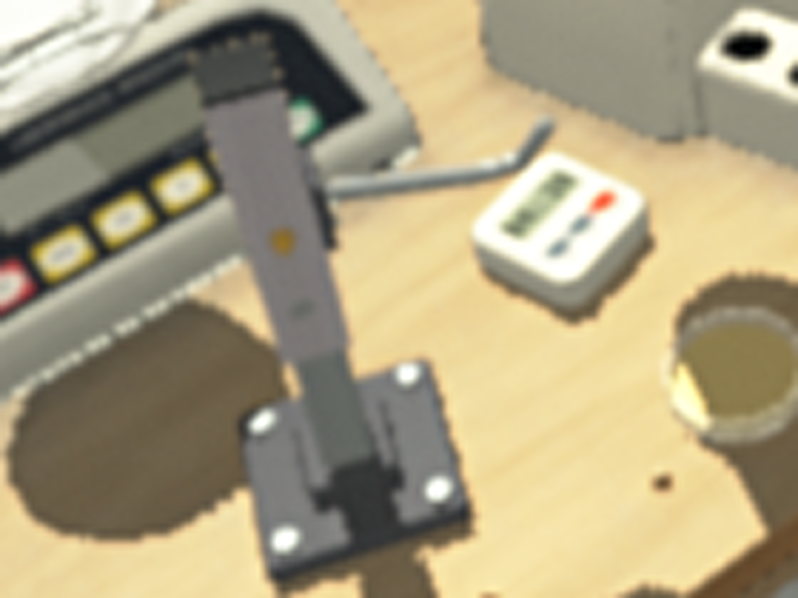

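View pics/t3.png

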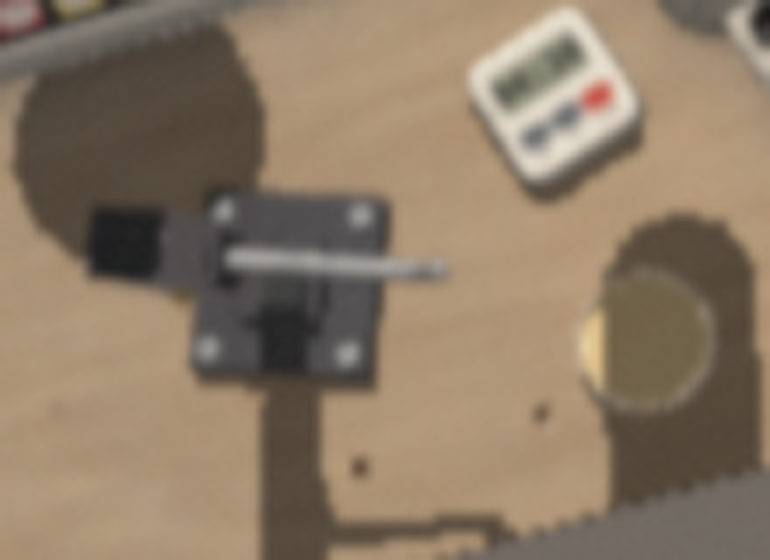

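View pics/s4.png

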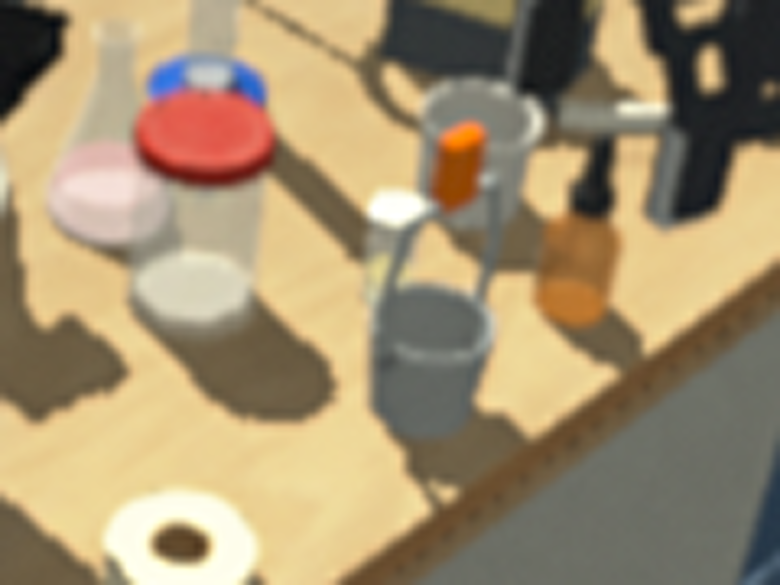

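View pics/t4.png

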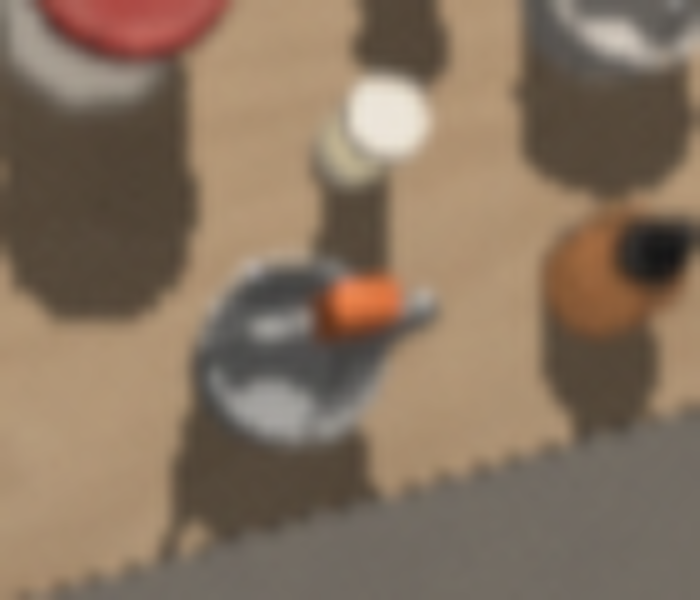

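```bash
cat > fp.py <<'E'
from h import *
from scipy.optimize import least_squares
np.set_printoptions(precision=1,suppress=True)
D=cams();S,T=D["scene"],D["top"]
def W(P,p):
    x,y,a=P;c,si=np.cos(a),np.sin(a);return np.array([x+c*p[0]-si*p[1],y+si*p[0]+c*p[1],p[2]])
def s2(x,y):return(335+x/6.5,160+y/6.5)
def t2(x,y):return(370+x/10,190+y/10)
obs2=[(S,(0,0,150),s2(466,132)),(S,(0,0,50),s2(434,322)),(S,(0,0,118),s2(458,200)),(S,(0,-27,113),s2(490,182)),(S,(0,27,113),s2(428,215)),
(T,(0,0,50),t2(295,350)),(T,(0,-10,150),t2(395,293)),(T,(0,10,150),t2(328,308)),(T,(0,-30,113),t2(432,302))]
f2=lambda P:np.hstack([proj(d,W(P,p))-q for d,p,q in obs2])
r=least_squares(f2,[550,-305,0.],loss="soft_l1");print("pail",r.x,np.degrees(r.x[2]));print(r.fun.reshape(-1,2))
P=r.x
for name,d,k,o,src in(("s",S,10,(370,170),0),("t",T,10,(370,190),0)):
    im=cv2.resize(d["image"][o[1]:o[1]+60,o[0]:o[0]+70,::-1],None,fx=k,fy=k,interpolation=cv2.INTER_CUBIC)
    for yaw,col in((P[2],(0,255,0)),):
        Q=(P[0],P[1],yaw)
        def l(a,b):
            a=(proj(d,W(Q,a))-o+.5)*k;b=(proj(d,W(Q,b))-o+.5)*k
            cv2.line(im,tuple(int(v) for v in a),tuple(int(v) for v in b),col,1)
        l((0,-24,115),(0,24,115));l((0,-35,50),(0,-35,100));l((0,35,50),(0,35,100))
        for z in(118,150):
            c=[(6,10,z),(6,-10,z),(-6,-10,z),(-6,10,z)]
            for i in range(4):l(c[i],c[(i+1)%4])
        for i in range(24):
            g=lambda j:(28*np.cos(j*np.pi/12),28*np.sin(j*np.pi/12),50)
            l(g(i),g(i+1))
    cv2.imwrite(f"pics/ov_{name}.png",im)
E
python3 fp.py
```

```text
pail [ 545.8 -303.6    0.3] 15.119011539941171
[[ 0.2  0.7]
 [ 0.3  0. ]
 [-0.2 -0.3]
 [ 0.8  0. ]
 [-2.1  2.9]
 [-0.5 -0.2]
 [ 0.3 -0.1]
 [ 0.1  0.3]
 [ 0.4 -1.1]]
```

View pics/ov_s.png

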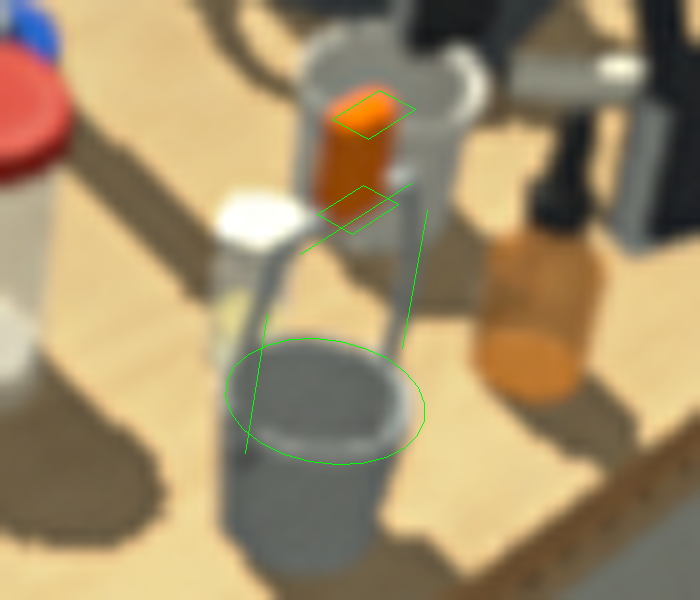

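View pics/ov_t.png

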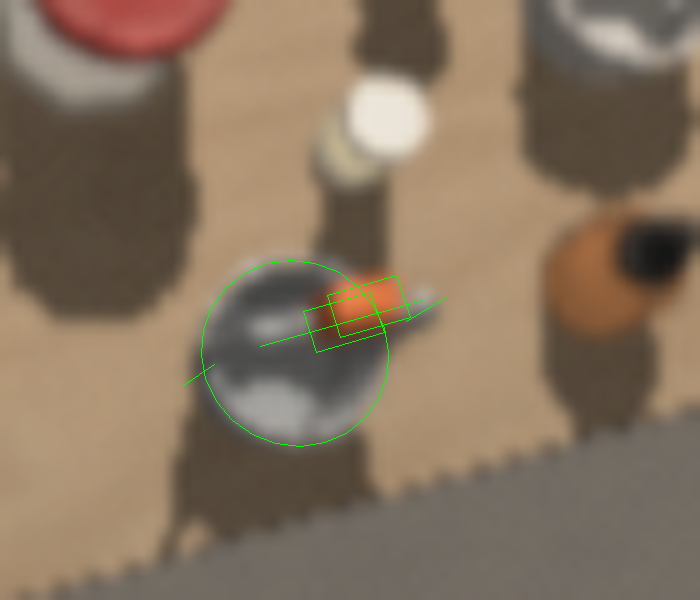

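```bash
python3 - <<'E'
from h import *
D=cams()
for n,d in D.items():
    k=2.5;o=(150,80);im=cv2.resize(d["image"][80:320,150:450,::-1],None,fx=k,fy=k,interpolation=cv2.INTER_CUBIC)
    def l(a,b,c):
        a=(proj(d,a)-o)*k;b=(proj(d,b)-o)*k;cv2.line(im,tuple(int(v) for v in a),tuple(int(v) for v in b),c,1)
    for z,c in((0,(0,255,0)),(240,(255,255,0)),(483,(0,0,255))):
        q=[(476,-175,z),(476,167,z),(840,167,z),(840,-175,z)]
        for i in range(4):l(q[i],q[(i+1)%4],c)
    for z in (240,330):
        q=[(434,149,z),(434,225,z),(518,225,z),(518,149,z)]
        for i in range(4):l(q[i],q[(i+1)%4],(255,0,255))
    cv2.imwrite(f"pics/m_{n}.png",im)
E
```

```text
(no output)
```

View pics/m_top.png

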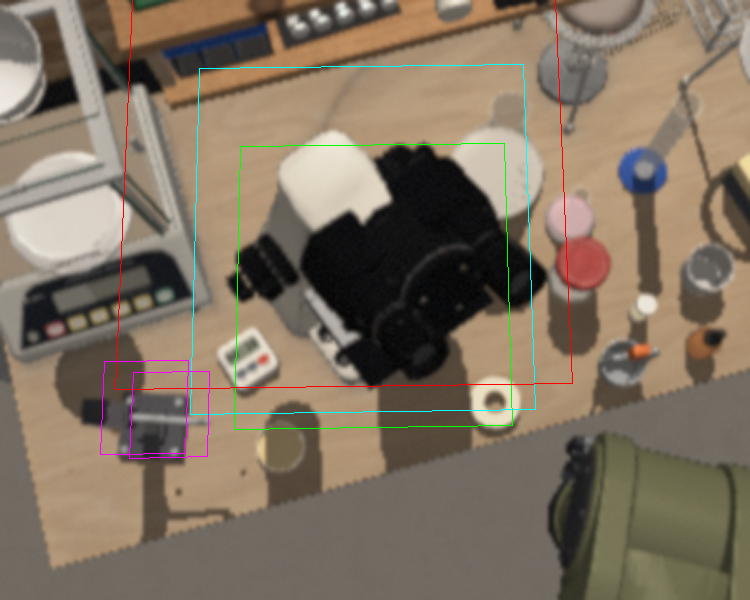

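View pics/m_scene.png

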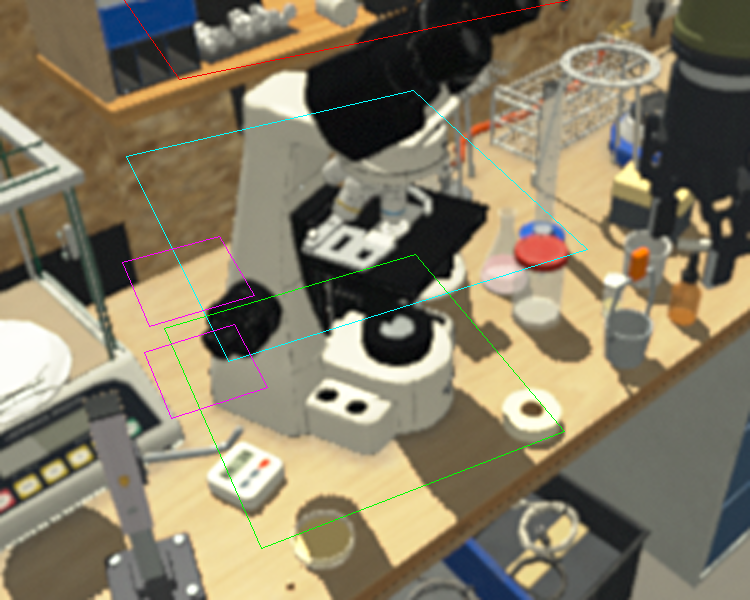

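```bash

python3 -m jog '[[0,0,0,7,0.8],[0,0,0,7,0.8],[0,0,0,7,0.8],[0,0,0,7,0.8],[0,0,0,7,0.8]]'
python3 -m jog '[[0,0,0,7,0.8],[0,0,0,7,0.8],[0,0,0,7,0.8],[0,0,0,7,0.8],[0,0,0,7,0.8]]'
python3 -m jog '[[0,0,0,2.7,0.8],[0,0,0,0,0.8]]'
python3 g.py 546 -304 240 -77
```

```text
clock: 13.65
ee_pos: [374.0, -197.2, 278.6]
orientation: [-2.96, 1.051, 0.0]
contact_force: [0.8, -0.0, 0.3]
finger_gap: 67.9
clock: 14.07
ee_pos: [374.0, -197.2, 278.6]
orientation: [-2.507, 1.893, 0.0]
contact_force: [-0.1, 0.5, -1.0]
finger_gap: 68.4
clock: 14.23
ee_pos: [374.1, -197.1, 278.6]
orientation: [-2.466, 1.946, 0.0]
contact_force: [0.1, 0.3, -0.3]
finger_gap: 68.7
clock 14.23 pos [ 374.1 -197.1  278.6] yaw -76.56 tilt [-0.  0. -1.] F [ 0.1  0.3 -0.3] gap 68.7 q [ 0.85  0.16 -0.5   1.9   0.09  1.1  -1.02]
tool shift mm [ 143.9 -142.3   38.6] turn 0.44
```

```bash

python3 -m jog '[[0.028,-0.028,0,0.44,0.8],[0.029,-0.0285,0.005,0,0.8],[0.029,-0.0285,0.01,0,0.8],[0.029,-0.0285,0.01,0,0.8],[0.0285,-0.028,0.01,0,0.8]]'
python3 -m jog '[[0,0,0,0,0.8],[0,0,0,0,0.8]]'
python3 g.py 546 -304 125 -77
python3 - <<'E'
from h import *
D=cams();crop(D["scene"]["image"],340,130,440,220,7,"pics/i.png");crop(D["top"]["image"],340,160,440,250,7,"pics/j.png")
E
```

```text
clock: 14.65
ee_pos: [545.8, -305.7, 243.0]
orientation: [2.462, -1.951, 0.0]
contact_force: [-0.1, -0.2, 0.8]
finger_gap: 68.1
clock: 14.82
ee_pos: [544.9, -304.9, 240.7]
orientation: [-2.462, 1.951, 0.007]
contact_force: [-0.4, 0.3, 0.6]
finger_gap: 68.1
clock 14.82 pos [ 544.9 -304.9  240.7] yaw -76.80 tilt [-0.003  0.003 -1.   ] F [-0.4  0.3  0.6] gap 68.1 q [ 0.75  0.52 -0.46  1.48  0.24  1.2  -1.09]
tool shift mm [ -0.2  -1.5 115.7] turn 0.2
```

View pics/i.png

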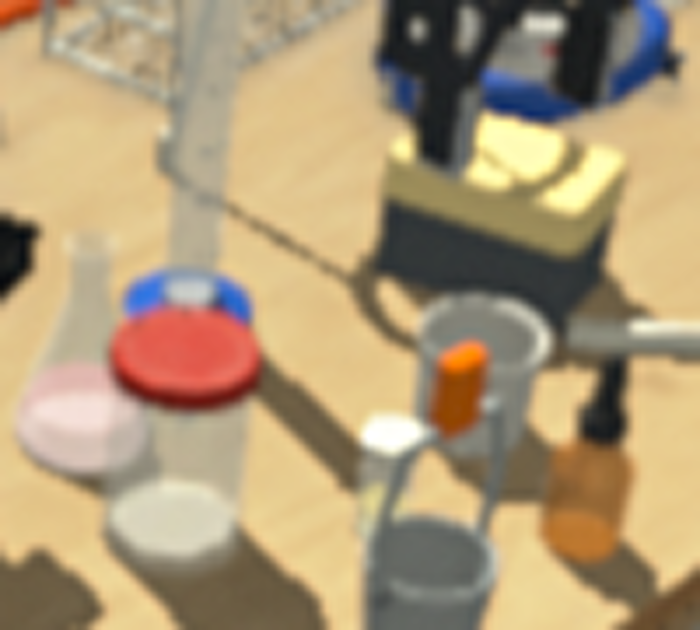

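View pics/j.png

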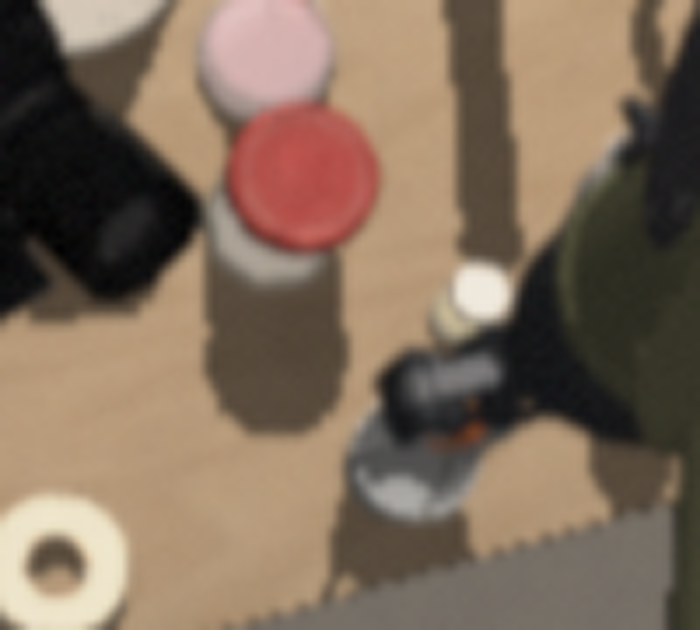

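```bash

python3 -m jog '[[0,-0.0015,0.03,0.2,0.75],[0,0,0.03,0,0.75],[0,0,0.02,0,0.75],[0,0,0.01,0,0.75],[0,0,0,0,0.75]]'
python3 - <<'E'
from h import *
D=cams();crop(D["scene"]["image"],340,130,440,220,7,"pics/k.png")
E
python3 g.py 546 -304 124 -77
```

```text
clock: 15.33
ee_pos: [544.1, -303.4, 152.9]
orientation: [2.457, -1.956, -0.003]
contact_force: [-0.1, 0.1, 1.5]
finger_gap: 64.1
clock 15.43 pos [ 546.  -304.   155.4] yaw -77.05 tilt [ 0.002 -0.001 -1.   ] F [0.7 0.3 0.1] gap 63.9 q [ 0.73  0.59 -0.44  1.61  0.29  1.   -1.14]
tool shift mm [-0.   0.  31.4] turn -0.05
```

View pics/k.png

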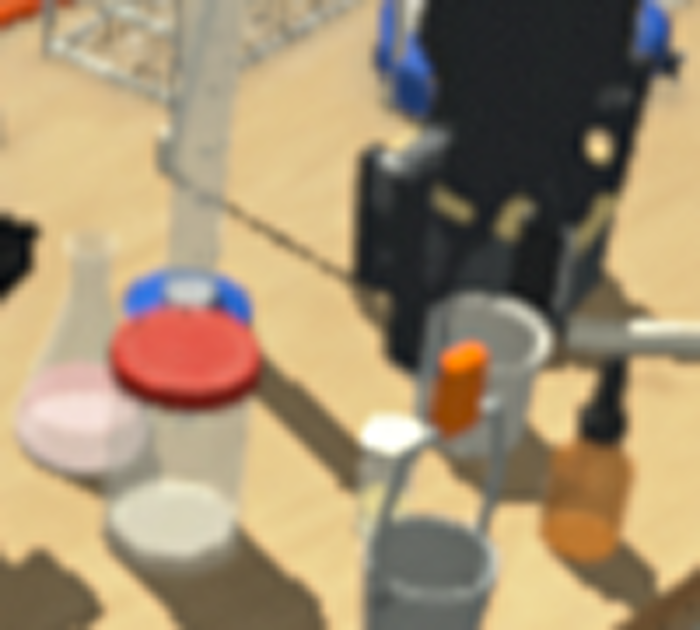

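```bash
python3 - <<'E'
from h import *
D=cams();S=D["scene"]
a=np.radians(-77)
for r in(-42,-32,0,32,42):
  for w in (-11,11):
    X=np.array([546+r*np.cos(a)-w*np.sin(a),-304+r*np.sin(a)+w*np.cos(a),166]);print(r,w,(proj(S,X)-[340,130])*7)
print((proj(S,(546,-304,150))-[340,130])*7,(proj(S,(546,-304,118))-[340,130])*7)
crop(S["image"],380,150,440,200,12,"pics/l.png")
E
```

```text
-42 -11 [423.13530138 376.82742584]
-42 11 [378.12514688 350.28455378]
-32 -11 [441.12620769 366.6665499 ]
-32 11 [396.09088534 340.38847431]
0 -11 [497.53338596 334.80899195]
0 11 [452.43456237 309.35264983]
32 -11 [552.2294709  303.91782263]
32 11 [507.09139462 279.24599117]
42 -11 [568.98333947 294.45559893]
42 11 [523.83763899 270.02164642]
[468.97288333 356.26520289] [457.5868699  422.84383186]
```

View pics/l.png

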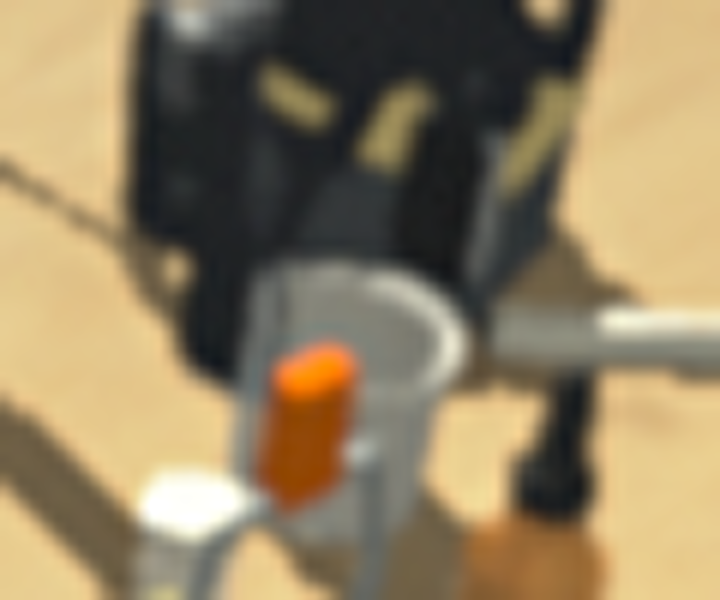

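```bash

python3 -m jog '[[0,0,0.016,0,0.75],[0,0,0.0155,0,0.65],[0,0,0,0,0.5],[0,0,0,0,0.4],[0,0,0,0,0.35]]' 30
python3 g.py
python3 -m jog '[[0,0,0,0,0.3],[0,0,0,0,0.25],[0,0,0,0,0.1],[0,0,0,0,0],[0,0,0,0,0]]' 40
python3 g.py
python3 - <<'E'
from h import *
D=cams();crop(D["scene"]["image"],340,130,440,220,7,"pics/n.png")
E
```

```text
clock: 15.95
ee_pos: [546.5, -304.2, 123.7]
orientation: [-2.457, 1.957, -0.003]
contact_force: [-0.4, 0.2, 0.2]
finger_gap: 29.9
clock 15.95 pos [ 546.5 -304.2  123.7] yaw -77.07 tilt [ 0.002 -0.001 -1.   ] F [-0.4  0.2  0.2] gap 29.9 q [ 0.73  0.63 -0.43  1.64  0.31  0.94 -1.16]
clock: 16.37
ee_pos: [546.4, -303.9, 123.4]
orientation: [-2.457, 1.957, -0.002]
contact_force: [-1.2, 1.8, 6.2]
finger_gap: 19.3
clock 16.37 pos [ 546.4 -303.9  123.4] yaw -77.07 tilt [ 0.002 -0.001 -1.   ] F [-1.2  1.8  6.2] gap 19.3 q [ 0.73  0.63 -0.43  1.64  0.31  0.94 -1.16]
```

View pics/n.png

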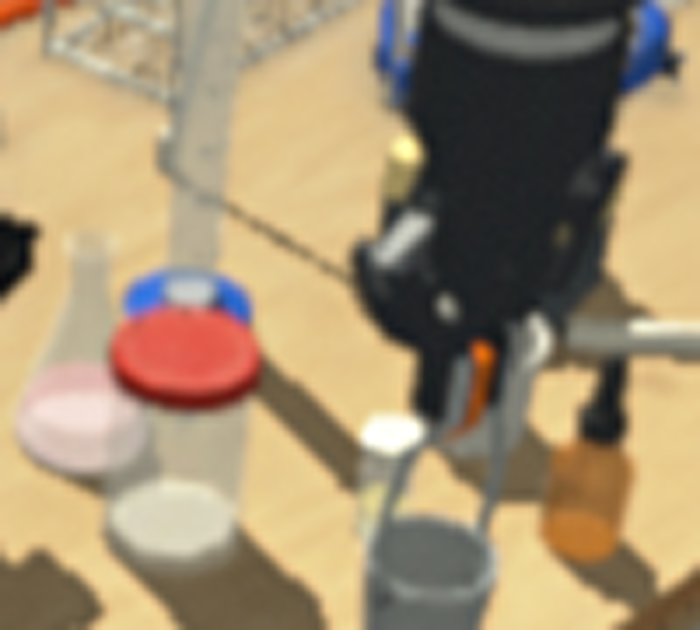

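```bash

python3 -m jog '[[0,0,-0.005,0,0],[0,0,-0.01,0,0],[0,0,-0.015,0,0],[0,0,-0.02,0,0],[0,0,-0.02,0,0]]' 60
python3 -m jog '[[0,0,-0.015,0,0],[0,0,-0.015,0,0],[0,0,-0.005,0,0],[0,0,0,0,0]]'
python3 g.py 390 -215 230 -77
python3 - <<'E'
from h import *
D=cams();crop(D["scene"]["image"],340,130,440,220,7,"pics/o.png")
E
```

```text
clock: 16.88
ee_pos: [545.3, -303.9, 193.2]
orientation: [2.457, -1.957, -0.002]
contact_force: [0.9, -0.8, -0.3]
finger_gap: 18.9
clock: 17.22
ee_pos: [546.4, -304.2, 229.0]
orientation: [-2.457, 1.957, -0.004]
contact_force: [-0.2, -0.0, -1.2]
finger_gap: 18.7
clock 17.22 pos [ 546.4 -304.2  229. ] yaw -77.08 tilt [ 0.002 -0.001 -1.   ] F [-0.2 -0.  -1.2] gap 18.7 q [ 0.74  0.53 -0.46  1.5   0.25  1.16 -1.1 ]
tool shift mm [-121.9  132.4   -1.5] turn -0.08
```

View pics/o.png

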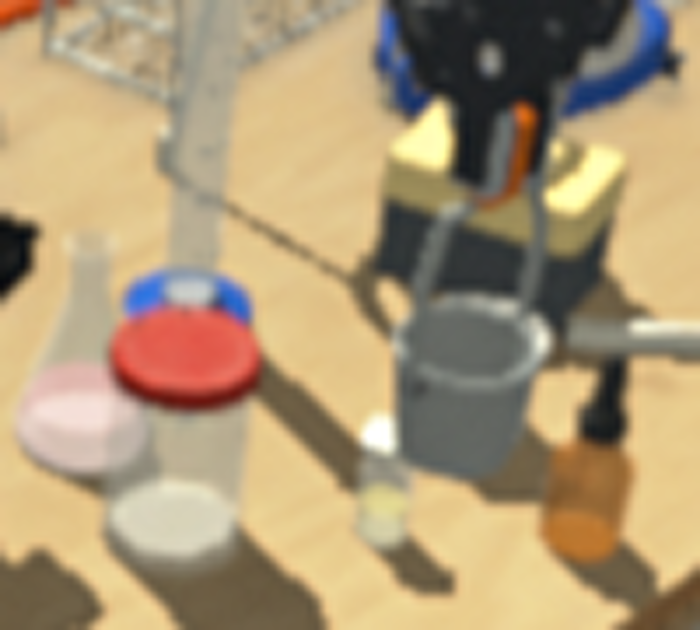

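```bash

python3 -m jog '[[-0.008,0.009,0,0,0],[-0.016,0.017,0,0,0],[-0.02,0.022,0,0,0],[-0.02,0.022,0,0,0],[-0.02,0.022,0,0,0]]'
python3 -m jog '[[-0.018,0.02,0,-3,0],[-0.013,0.014,0,-5,0],[-0.007,0.007,0,-6,0],[0,0,0,-6.5,0],[0,0,0,-6.5,0]]'
python3 -m jog '[[0,0,0,-6.5,0],[0,0,0,-6.5,0],[0,0,0,-6.5,0],[0,0,0,-6.5,0],[0,0,0,-6.5,0]]'
python3 -m jog '[[0,0,0,-6,0],[0,0,0,-5,0],[0,0,0,-2.9,0],[0,0,0,0,0]]'
python3 g.py 390 130 215 -3.7
```

```text
clock: 17.73
ee_pos: [435.4, -241.8, 225.7]
orientation: [2.457, -1.957, -0.004]
contact_force: [-1.1, -0.4, -1.6]
finger_gap: 18.7
clock: 18.15
ee_pos: [386.3, -216.5, 226.5]
orientation: [2.85, -1.322, -0.003]
contact_force: [0.1, -0.4, -1.7]
finger_gap: 19.0
clock: 18.57
ee_pos: [387.0, -216.7, 226.3]
orientation: [-3.105, 0.471, 0.003]
contact_force: [0.2, -0.4, -1.8]
finger_gap: 18.9
clock: 18.9
ee_pos: [387.0, -216.8, 226.3]
orientation: [-3.139, 0.097, 0.002]
contact_force: [-0.0, -0.1, -1.5]
finger_gap: 18.7
clock 18.90 pos [ 387.  -216.8  226.3] yaw -3.55 tilt [-0.001  0.001 -1.   ] F [-0.  -0.1 -1.5] gap 18.7 q [ 1.07  0.29 -0.8   1.95  0.25  1.    0.09]
tool shift mm [ -18.5 -346.3   11.7] turn 0.15
```

```bash

python3 -m jog '[[0,-0.01,0,0,0],[-0.001,-0.02,0,0,0],[-0.001,-0.03,0,0,0],[-0.001,-0.033,0,0,0],[-0.001,-0.033,0,0,0]]'
python3 -m jog '[[-0.001,-0.033,0,0,0],[-0.001,-0.033,0,0,0],[-0.001,-0.033,0,0,0],[-0.001,-0.033,0,0,0],[0,-0.03,0,0,0]]'
python3 -m jog '[[0,-0.025,0,0,0],[0,-0.015,0,0,0],[0,-0.008,0,0,0],[0,0,0,0,0]]'
python3 g.py 475 130 190 -3.7
python3 - <<'E'
from h import *
D=cams();crop(D["scene"]["image"],170,180,310,300,5,"pics/p.png");crop(D["top"]["image"],180,180,320,290,5,"pics/q.png")
E
```

```text
clock: 19.32
ee_pos: [391.2, -89.0, 226.9]
orientation: [-3.139, 0.105, 0.001]
contact_force: [-0.2, 0.8, -1.9]
finger_gap: 18.9
clock: 19.73
ee_pos: [397.1, 73.5, 227.1]
orientation: [3.14, -0.103, -0.0]
contact_force: [1.3, -0.6, -1.1]
finger_gap: 18.9
clock: 20.07
ee_pos: [400.7, 121.0, 227.1]
orientation: [-3.139, 0.097, 0.0]
contact_force: [-0.7, -0.9, -2.0]
finger_gap: 18.9
clock 20.07 pos [400.7 121.  227.1] yaw -3.55 tilt [-0.     0.001 -1.   ] F [-0.7 -0.9 -2. ] gap 18.9 q [ 0.38  0.27 -0.93  2.    0.26  0.99 -0.74]
tool shift mm [ 73.6 -13.6  37.1] turn 0.15
```

View pics/p.png

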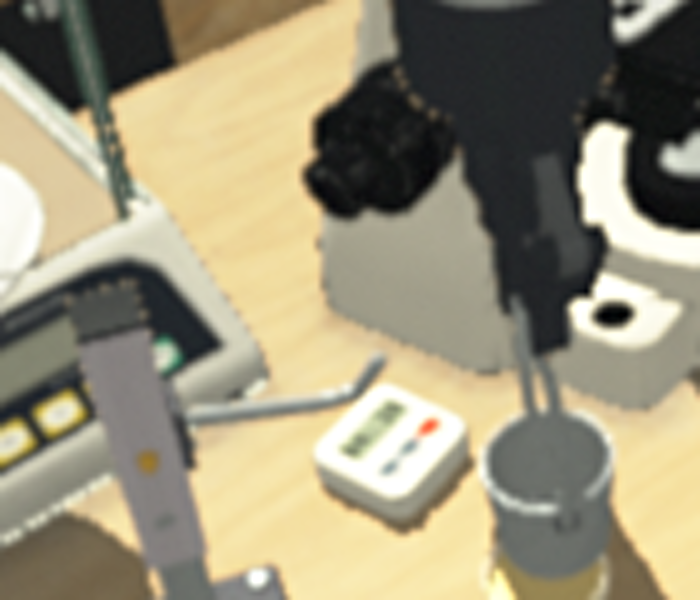

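View pics/q.png

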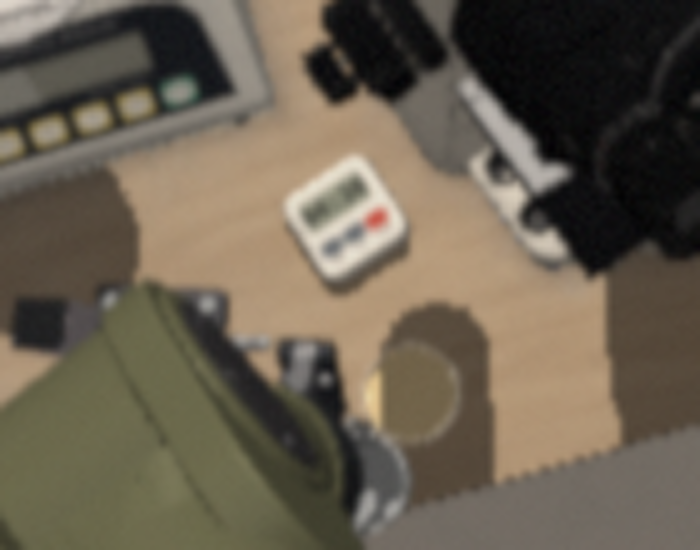

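```bash
python3 - <<'E'
from h import *
D=cams();T=D["top"];S=D["scene"]
for n,c,z in(("base front corner",(545,262),60),("base corner0",(545,262),0),("left corner",(440,170),0),("knob",(335,95),150),("stage",(590,270),250),("stage",(590,270),180)):
    print(n,z,plane(T,(180+c[0]/5,180+c[1]/5),z))
E
```

```text
base front corner 60 [526.68605281  24.15011425  60.        ]
base corner0 0 [533.28325637  28.46145461   0.        ]
left corner 0 [591.91401611  94.01164646   0.        ]
knob 150 [610.96206161 133.50390034 150.        ]
stage 250 [501.51927614 -11.66944009 250.        ]
stage 180 [508.90862538  -8.23319463 180.        ]
```

```bash

python3 -m jog '[[0.008,0,0.003,0.15,0],[0.015,-0.001,0.007,0,0],[0.02,-0.003,0.008,0,0],[0.017,-0.003,0.008,0,0],[0.01,-0.002,0.004,0,0]]'
python3 -m jog '[[0.004,0,0.001,0,0],[0,0,0,0,0],[0,0,0,0,0]]'
python3 g.py 476 187 196 -3.7
python3 - <<'E'
from h import *
D=cams();crop(D["scene"]["image"],170,180,310,300,5,"pics/r.png");crop(D["top"]["image"],180,180,320,290,5,"pics/u.png")
S=D["scene"];x,y,z=arm.state()["ee_pos"]
E
```

```text
clock: 20.68
ee_pos: [473.8, 121.8, 195.9]
orientation: [3.14, -0.11, -0.001]
contact_force: [0.5, -0.1, -2.0]
finger_gap: 18.8
clock: 20.93
ee_pos: [475.1, 122.8, 196.2]
orientation: [3.14, -0.105, -0.001]
contact_force: [-0.9, 0.4, -1.4]
finger_gap: 18.8
clock 20.93 pos [475.1 122.8 196.2] yaw -3.83 tilt [-0.001 -0.    -1.   ] F [-0.9  0.4 -1.4] gap 18.8 q [ 0.3   0.43 -0.86  1.89  0.38  0.99 -0.8 ]
tool shift mm [ -3.4 -64.1   0.2] turn -0.13
```

View pics/r.png

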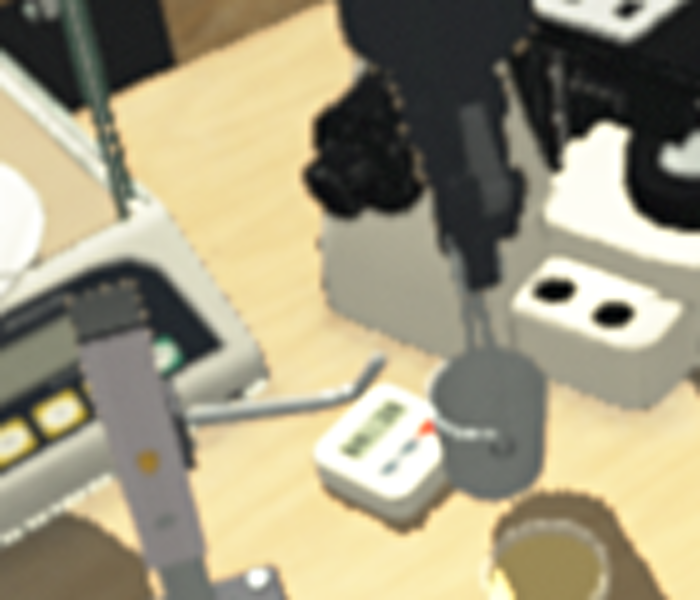

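View pics/u.png

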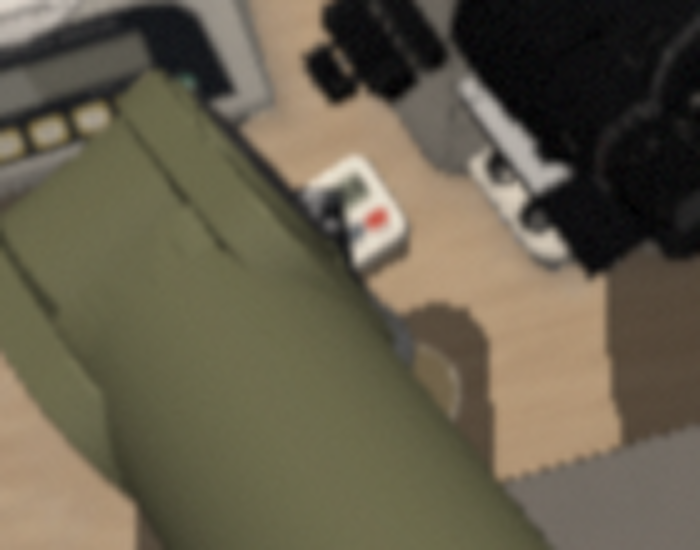

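```bash

python3 -m jog '[[0,-0.005,0,-0.1,0],[-0.001,-0.01,0,0,0],[-0.001,-0.01,0,0,0],[0,-0.008,0,0,0],[0,-0.003,0,0,0]]'
python3 g.py 476 187 196 -3.7
python3 - <<'E'
from h import *
D=cams();crop(D["scene"]["image"],200,200,300,290,7,"pics/v.png")
E
```

```text
clock: 21.45
ee_pos: [475.8, 161.5, 196.6]
orientation: [-3.139, 0.098, -0.001]
contact_force: [0.7, 0.7, -0.8]
finger_gap: 18.5
clock 21.45 pos [475.8 161.5 196.6] yaw -3.58 tilt [ 0.001  0.001 -1.   ] F [ 0.7  0.7 -0.8] gap 18.5 q [ 0.21  0.45 -0.85  1.87  0.39  1.01 -0.87]
tool shift mm [ -1.4 -25.4   0.6] turn 0.12
```

View pics/v.png

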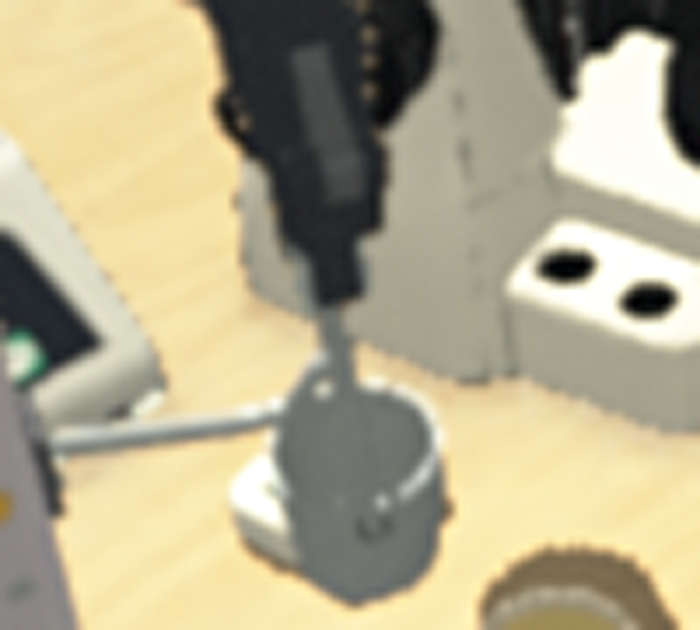

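```bash

python3 -m jog '[[-0.0005,-0.006,0,0,0],[-0.0005,-0.008,0,0,0],[0,-0.007,0,0,0],[0,-0.004,0,0,0],[0,0,0,0,0]]'
python3 g.py 476 187 196 -3.7
python3 - <<'E'
from h import *
D=cams();crop(D["scene"]["image"],190,200,290,290,7,"pics/w.png")
E
```

```text
clock: 21.97
ee_pos: [476.6, 185.5, 196.3]
orientation: [-3.139, 0.1, -0.0]
contact_force: [0.2, -0.4, -1.6]
finger_gap: 18.8
clock 21.97 pos [476.6 185.5 196.3] yaw -3.63 tilt [ 0.     0.001 -1.   ] F [ 0.2 -0.4 -1.6] gap 18.8 q [ 0.16  0.46 -0.85  1.84  0.4   1.02 -0.92]
tool shift mm [-0.7 -1.4  0.3] turn 0.07
```

View pics/w.png

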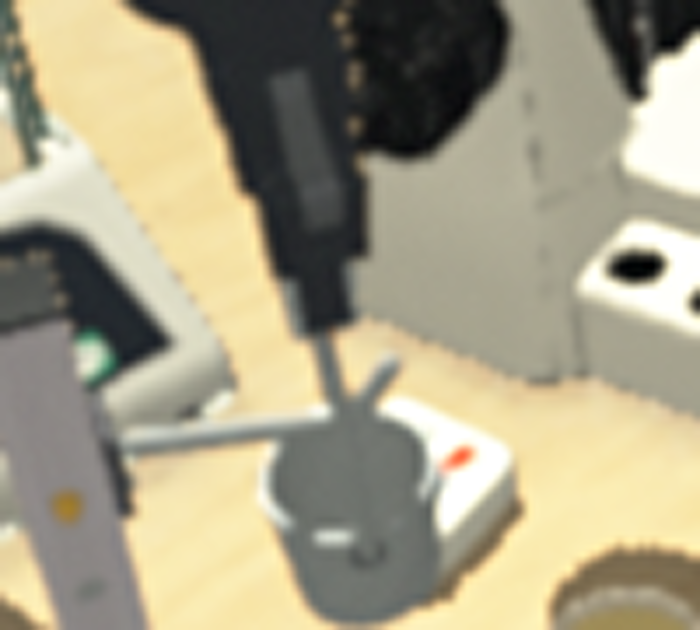

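```bash

python3 -m jog '[[-0.0005,-0.001,0.005,0,0],[0,0,0.009,0,0],[0,0,0.009,0,0],[0,0,0.005,0,0],[0,0,0.002,0,0]]'
python3 g.py
python3 -m jog '[[0,0,0.001,0,0],[0,0,0.001,0,0],[0,0,0.001,0,0],[0,0,0,0,0]]'
python3 g.py
python3 - <<'E'
from h import *
D=cams();crop(D["scene"]["image"],190,200,290,290,7,"pics/x.png")
E
```

```text
clock: 22.48
ee_pos: [475.6, 184.4, 164.7]
orientation: [3.139, -0.102, -0.003]
contact_force: [-0.1, -0.1, -1.4]
finger_gap: 19.1
clock 22.48 pos [475.6 184.4 164.7] yaw -3.74 tilt [-0.002 -0.001 -1.   ] F [-0.1 -0.1 -1.4] gap 19.1 q [ 0.13  0.49 -0.82  1.89  0.44  0.95 -0.95]
clock: 22.82
ee_pos: [476.3, 185.2, 163.3]
orientation: [-3.14, 0.102, -0.0]
contact_force: [0.4, -0.1, -2.0]
finger_gap: 18.9
clock 22.82 pos [476.3 185.2 163.3] yaw -3.72 tilt [ 0.  0. -1.] F [ 0.4 -0.1 -2. ] gap 18.9 q [ 0.13  0.5  -0.82  1.89  0.44  0.95 -0.96]
```

View pics/x.png

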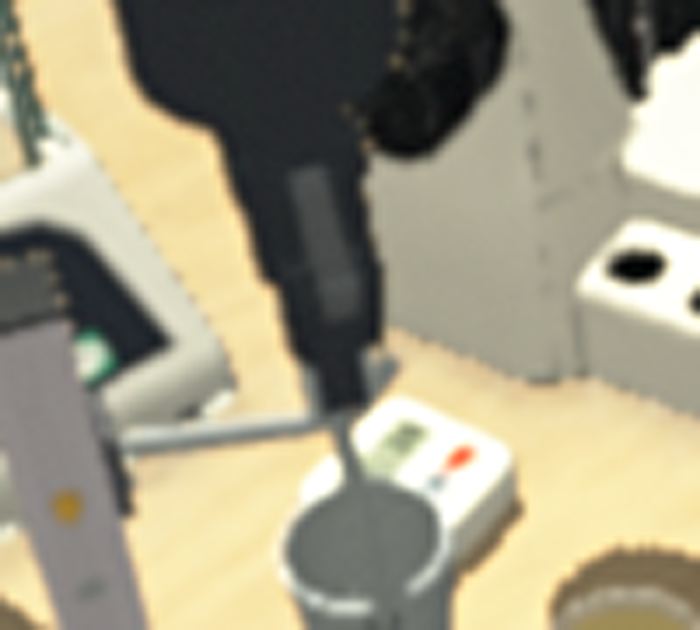

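```bash

python3 -m jog '[[0,-0.001,0.0007,0,0],[0,0,0.0007,0,0],[0,0,0,0,0]]'
python3 g.py
python3 -m jog '[[0,0,0.0006,0,0],[0,0,0.0006,0,0],[0,0,0,0,0]]'
python3 g.py
```

```text
clock: 23.17
ee_pos: [476.5, 186.2, 162.0]
orientation: [-3.14, 0.102, -0.001]
contact_force: [-0.1, -0.2, -0.4]
finger_gap: 18.9
clock 23.17 pos [476.5 186.2 162. ] yaw -3.72 tilt [ 0.001  0.    -1.   ] F [-0.1 -0.2 -0.4] gap 18.9 q [ 0.13  0.5  -0.82  1.89  0.44  0.94 -0.96]
clock: 23.42
ee_pos: [476.5, 186.1, 160.6]
orientation: [-3.14, 0.102, -0.0]
contact_force: [0.4, 0.1, -0.2]
finger_gap: 18.7
clock 23.42 pos [476.5 186.1 160.6] yaw -3.73 tilt [ 0.  0. -1.] F [ 0.4  0.1 -0.2] gap 18.7 q [ 0.13  0.5  -0.82  1.89  0.45  0.94 -0.96]
```

```bash

python3 -m jog '[[0,0,0.0006,0,0],[0,0,0,0,0]]'
python3 g.py
python3 -m jog '[[0,0,0.0006,0,0],[0,0,0,0,0]]'
python3 g.py
```

```text
clock: 23.58
ee_pos: [476.4, 186.1, 160.0]
orientation: [-3.14, 0.102, -0.0]
contact_force: [1.2, 0.9, 0.8]
finger_gap: 19.3
clock 23.58 pos [476.4 186.1 160. ] yaw -3.72 tilt [ 0.  0. -1.] F [1.2 0.9 0.8] gap 19.3 q [ 0.13  0.5  -0.82  1.89  0.45  0.94 -0.96]
clock: 23.75
ee_pos: [476.4, 186.1, 159.4]
orientation: [-3.14, 0.102, -0.0]
contact_force: [0.8, 0.2, 0.9]
finger_gap: 18.7
clock 23.75 pos [476.4 186.1 159.4] yaw -3.73 tilt [ 0.  0. -1.] F [0.8 0.2 0.9] gap 18.7 q [ 0.13  0.5  -0.82  1.9   0.45  0.94 -0.96]
```

```bash

python3 -m jog '[[0,0,0,0,0.24],[0,0,0,0,0.27],[0,0,0,0,0.3],[0,0,0,0,0.35],[0,0,0,0,0.4]]' 20
python3 -m jog '[[0,0,0,0,0.5],[0,0,0,0,0.5],[0,0,0,0,0.5]]'
python3 g.py
python3 - <<'E'
from h import *
D=cams();crop(D["scene"]["image"],190,200,290,290,7,"pics/y.png")
E
```

```text
clock: 24.17
ee_pos: [476.2, 186.0, 159.4]
orientation: [3.14, -0.102, -0.0]
contact_force: [-0.2, 0.3, -0.0]
finger_gap: 34.1
clock: 24.42
ee_pos: [476.3, 186.1, 159.4]
orientation: [-3.14, 0.102, 0.0]
contact_force: [0.4, -0.0, -0.6]
finger_gap: 42.9
clock 24.42 pos [476.3 186.1 159.4] yaw -3.73 tilt [-0.  0. -1.] F [ 0.4 -0.  -0.6] gap 42.9 q [ 0.13  0.5  -0.82  1.9   0.45  0.94 -0.96]
```

View pics/y.png

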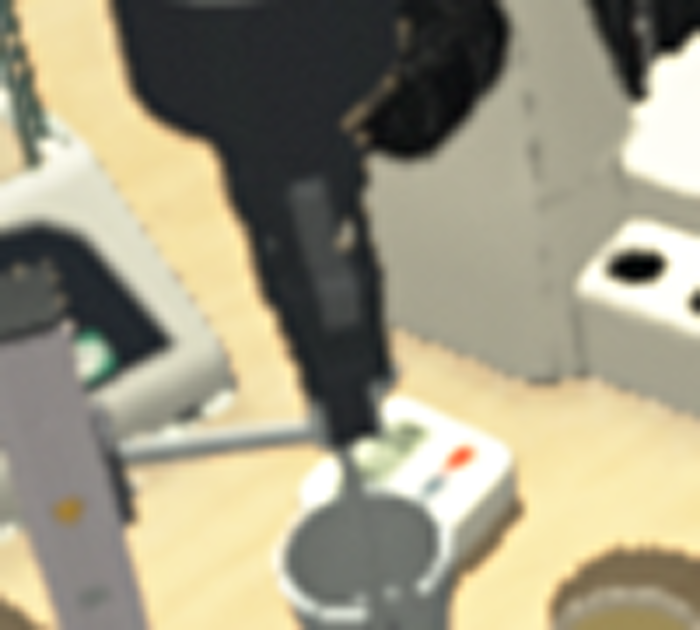

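```bash

python3 -m jog '[[0,0,-0.005,0,0.5],[0,0,-0.01,0,0.5],[0,0,-0.015,0,0.5],[0,0,-0.02,0,0.5],[0,0,-0.03,0,0.5]]'
python3 -m jog '[[0,0,-0.03,0,0.5],[-0.01,0,-0.01,0,0.5],[-0.025,0,0,0,0.5],[-0.03,0.01,0,0,0.5],[-0.02,0.03,0,0,0.5]]'
python3 -m jog '[[0,0.035,0,0,0.5],[0,0.035,0,0,0.5],[0,0.035,0,0,0.5],[0,0.02,0,0,0.5],[0,0,0,0,0.5]]'
python3 g.py
python3 - <<'E'
from h import *
D=cams();crop(D["scene"]["image"],170,220,270,310,7,"pics/z1.png");crop(D["top"]["image"],170,190,270,280,7,"pics/z2.png")
E
```

```text
clock: 24.93
ee_pos: [475.4, 185.6, 239.7]
orientation: [3.139, -0.101, -0.004]
contact_force: [1.7, 0.5, -1.0]
finger_gap: 42.6
clock: 25.35
ee_pos: [386.2, 155.4, 280.0]
orientation: [-3.138, 0.092, -0.001]
contact_force: [-0.0, -1.3, -0.1]
finger_gap: 42.9
clock: 25.77
ee_pos: [379.9, 22.7, 279.4]
orientation: [3.137, -0.112, -0.001]
contact_force: [0.2, -0.2, -0.2]
finger_gap: 42.5
clock 25.77 pos [379.9  22.7 279.4] yaw -4.09 tilt [-0.001 -0.002 -1.   ] F [ 0.2 -0.2 -0.2] gap 42.5 q [ 0.66  0.12 -0.88  1.98  0.1   1.09 -0.33]
```

View pics/z1.png

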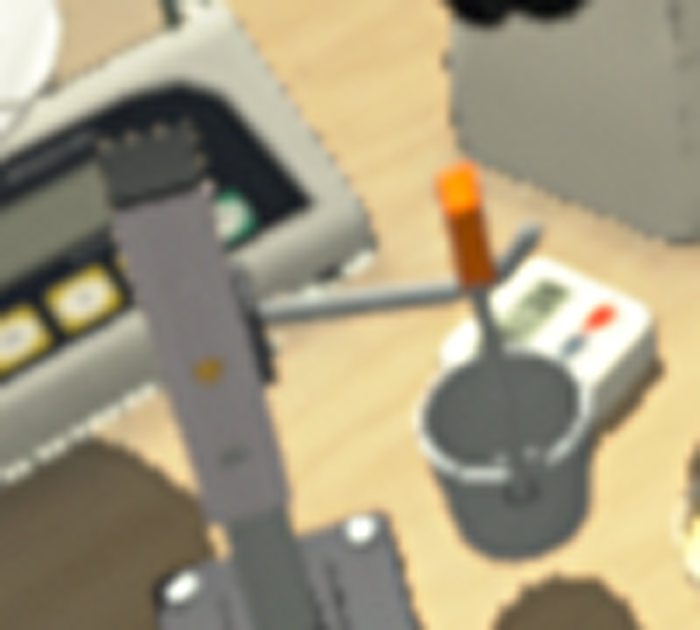

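View pics/z2.png

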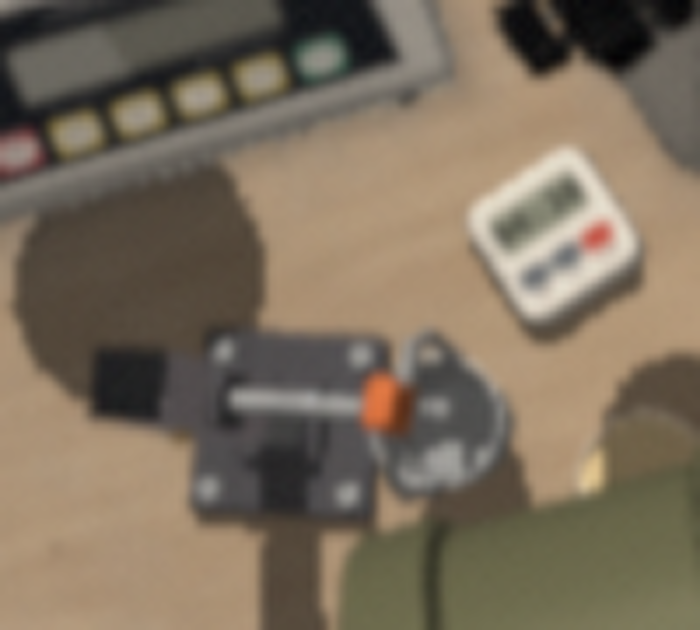

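```bash
python3 - <<'E'
from h import *
D=cams();im=D["scene"]["image"][262:305,180:230,::-1]
cv2.imwrite("pics/z3.png",cv2.resize(im,None,fx=12,fy=12,interpolation=cv2.INTER_NEAREST))
im=D["scene"]["image"][...,::-1];cv2.imwrite("pics/z4.png",im)
s=D["scene"]
print(arm.trace("scene","button_tip")[0]["conf"] if arm.trace("scene","button_tip") else None,[ (r["conf"],r["xy"]) for r in arm.pinpoint("scene","tube_top")+arm.pinpoint("scene","hook_saddle")])
E
```

```text
0.29 [(0.97, [187.0, 242.8]), (0.97, [238.3, 257.2])]
```

View pics/z3.png

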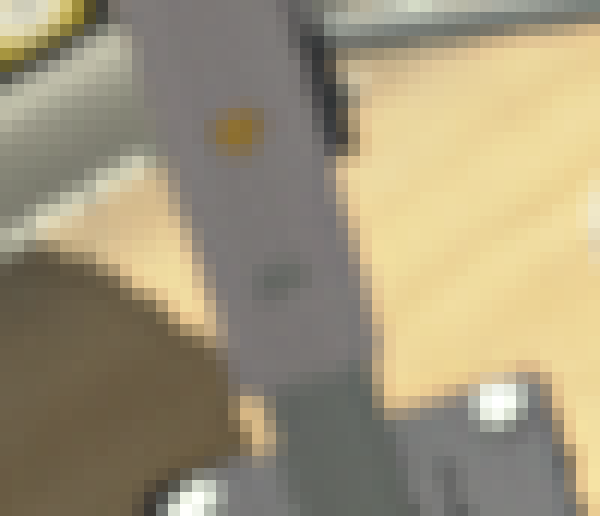

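View pics/z4.png

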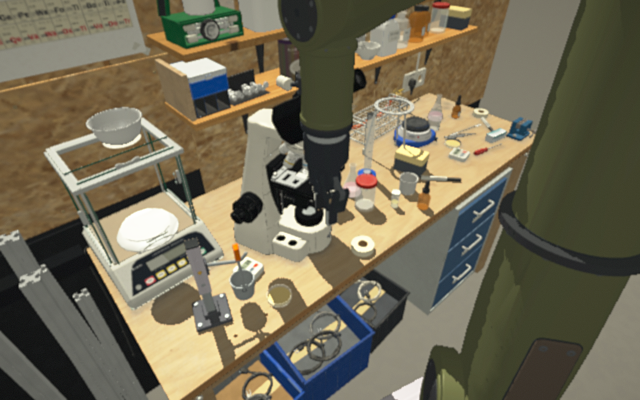

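```bash
python3 -m jog '[[0,0,0,0,0.5],[0,0,0,0,0.5],[0,0,0,0,0.5],[0,0,0,0,0.5],[0,0,0,0,0.5]]'
python3 - <<'E'
from rig import arm
import cv2
a=arm.get_image("scene")["image"].astype(int);b=cv2.imread("pics/z4.png")[:,:,::-1].astype(int)
print(abs(a-b)[220:320,170:270].max(),abs(a-b)[220:320,170:270].mean())
print(arm.sign_off())
E
```

```text
clock: 26.58
ee_pos: [380.8, 27.0, 279.4]
orientation: [-3.14, 0.102, 0.0]
contact_force: [-0.6, 0.0, 0.5]
finger_gap: 42.7
6 0.5386666666666666
the job is handed in; nothing more can be done
None
```

The job is done and handed in at about 26.6 s, well inside the 61 s limit. I squeezed the snap button flush and slid the outer tube up one hole until the button popped out. Then I gripped the pail by its orange tab, carried it round in front of the microscope, hung it by its bail on the hook and let go.

**Tube:** the final picture shows the brass button out, with one hole left below it. When I tugged the raised tube, the resistance rose from about 5 N to 10 N, as it would if locked. I took that and the picture as proof and didn't measure it further.

**Pail:** it hangs on the hook clear of the bench, about 38 mm up by my estimate. Two pictures over the last half second showed no movement in the stand and pail area. The gripper is well clear and reads no contact force.

**Other items:** all the bystanders look in place, and the robot's force readings stayed under about 20 N.

**Checks that disagreed:**
- The `button_tip` network gave only a low-confidence answer (0.29) or a wrong spot, so I judged the button by eye.
- The two cameras differed by a few millimetres on positions.
- After the pail was hung, the tube top appeared a few pixels (roughly several mm) lower in the scene view. That is more than the 1 mm of play in the hole alone would explain. The button still showed in the second hole, so I put it down to network scatter plus the tube settling.

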